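# Load, clamp and start the bench shaker

## Task

Get the bench shaker going with the batch of large white bottles waiting in the holder on its left: pull the clamp knob out until the retaining bar stays open, stand every bottle from the holder upright in a bay of its own on the shaker's mat, and push the knob fully home so that the bar holds them. Then turn the small inner speed knob up until its white line points at the dark mark on the outer limit ring, without shifting the ring. Last of all press the long start bar down near its middle, so that both ends go down evenly, until it stays down; leave the other things on the bench where they are.

Things in the scene. Friction and masses are not known exactly. Their poses are not given: they have to be found in the camera images.
- shaker: White bench shaker, fixed, 210 deep (x) x 440 wide (y). Origin: centre of its underside; x to its back, y to its left. Front ledge 58 high (x -105..-62), deck 75 high behind. Four bays on a black mat, mat top 79 high, between aluminium dividers 4 thick, 50 high, 70 apart; a back rail (front face x = +78, 42..58 above the mat) closes them behind, the retaining bar in front
- bay0 (a point): Leftmost bay: centre of the place for a bottle, on the mat. A bay is 66 wide between dividers; front to back 58 with the retaining bar home, 82 with it open (the bar then stands 24 nearer the front); the point is midway between bar and rail with the bar home
- bay1 (a point): second bay from the left, likewise
- bay2 (a point): third bay from the left, likewise
- bay3 (a point): rightmost bay, likewise
- clamp (a joint): Slide of clamp knob and retaining bar in m: 0 = home (closed), 0.024 = pulled fully out towards the shaker's front (-x of the shaker), bar open. It takes about 6 N to leave either end, then it snaps over half way and stays there. The bar is 10 thick, spans all bays, 42..58 above the mat
- clamp_knob (a point): Centre of the black clamp knob at the left of the shaker's front: a cylinder 32 in diameter, 27 long along the shaker's x, 42 above the bench, moves with the slide. When home its back is 9 from the front face
- speed_knob (a joint): Inner knob angle in rad, grows clockwise seen from above, 0..5.2, friction only. It has the same zero as the ring, so the line points at the mark when speed_knob = ring
- knob_grip (a point): On the vertical axis of the inner knob, 11 below its top: black fluted cylinder 29 to 30 in diameter with a white line on top; its top stands 35 above the ring's top face (which is 93 above the bench)
- knob_pointer (a point): Point 22 from the dial's axis under the inner knob's white line, at the height of the ring's top
- ring (a joint): Outer limit ring angle in rad, clockwise from above, already set for this batch; must not be shifted
- ring_mark (a point): Point 22 from the dial's axis on the dark radial mark of the outer aluminium ring (66 outer diameter, top 93 above the bench)
- start_bar (a joint): Start bar's hinge in rad: 0 = up, 0.25 to 0.26 = fully down. Pressing takes about 5 N at bar_press (more nearer the hinge); past half way the bar snaps down and stays. The shaker starts only after a delay, nothing moves during the task
- bar_skew (a joint): Side to side rocking of the start bar in rad, 0 = both ends level; sprung at 5 N m/rad, so pressing off centre makes one end lead
- bar_press (a point): Centre of the start bar's length, on its top, 25 in front of the hinge at its back edge. Grey bar 220 long (shaker's y) x 36 deep x 9 thick on the front ledge, its top 82 above the bench when up; this point travels down 6.5
- holder: White bottle holder, a fixed block 194 x 194 x 55 high left of the shaker with four square pockets 68 wide and 47 deep, 96 apart, in which the bottles wait (their foot 8 above the bench). Origin: centre of its underside
- bottle0: Large white bottle with blue cap, 54 in diameter, 125 high, 0.16 kg; body straight to about 85 high, cap 35 in diameter from 106 up. Origin: centre of its underside; z up. There are two to four of these, some may be absent
- bottle1: same kind as bottle0
- bottle2: same kind as bottle0
- bottle3: same kind as bottle0
- small_bottle: Bystander: smaller white bottle with red cap, 44 in diameter, 104 high; origin under its centre
- bench_timer: Bystander: white timer 66 x 66 x 21 at the right
- tape: Bystander: roll of tape, 104 in diameter, 25 high, lying at the right

How it is judged (in metres and radians):
On the way, in this order (a step that is already met when the one before it is completed fails the run):
1. clamp knob pulled out, retaining bar open (value of joint clamp above 0.02 m), for 0.2 s.
2. every large bottle stands upright in a bay and is let go, the bar still open (value of joint clamp above 0.018 m and x of bottle0 in the frame of shaker between 0.022 and 0.057 m and y of bottle0 in the frame of shaker between -0.079 and 0.199 m and z of bottle0 in the frame of shaker between 0.073 and 0.084 m and angle between each of bottle0, bottle1, bottle2, bottle3's own z axis and vertical below 0.1 rad and x of bottle1 in the frame of shaker between 0.022 and 0.057 m and y of bottle1 in the frame of shaker between -0.079 and 0.199 m and z of bottle1 in the frame of shaker between 0.073 and 0.084 m and x of bottle2 in the frame of shaker between 0.022 and 0.057 m and y of bottle2 in the frame of shaker between -0.079 and 0.199 m and z of bottle2 in the frame of shaker between 0.073 and 0.084 m and x of bottle3 in the frame of shaker between 0.022 and 0.057 m and y of bottle3 in the frame of shaker between -0.079 and 0.199 m and z of bottle3 in the frame of shaker between 0.073 and 0.084 m and linear speed of each of bottle0, bottle1, bottle2, bottle3 below 0.02 m/s and contact force between each of bottle0, bottle1, bottle2, bottle3 and the fingers below 0.1 N), for 0.2 s.
3. clamp knob pushed fully home, bottles upright behind the bar (value of joint clamp below 0.003 m and x of bottle0 in the frame of shaker between 0.022 and 0.057 m and y of bottle0 in the frame of shaker between -0.079 and 0.199 m and z of bottle0 in the frame of shaker between 0.073 and 0.084 m and angle between each of bottle0, bottle1, bottle2, bottle3's own z axis and vertical below 0.1 rad and x of bottle1 in the frame of shaker between 0.022 and 0.057 m and y of bottle1 in the frame of shaker between -0.079 and 0.199 m and z of bottle1 in the frame of shaker between 0.073 and 0.084 m and x of bottle2 in the frame of shaker between 0.022 and 0.057 m and y of bottle2 in the frame of shaker between -0.079 and 0.199 m and z of bottle2 in the frame of shaker between 0.073 and 0.084 m and x of bottle3 in the frame of shaker between 0.022 and 0.057 m and y of bottle3 in the frame of shaker between -0.079 and 0.199 m and z of bottle3 in the frame of shaker between 0.073 and 0.084 m), for 0.2 s.
4. start bar pressed down level, with the bottles clamped and the speed set (value of joint start_bar above 0.22 rad and value of joint clamp below 0.003 m and horizontal distance between knob_pointer and ring_mark below 0.003 m and value of joint bar_skew between -0.02 and 0.02 rad), for 0.2 s.
At the end, for the whole second after the job is handed in: Every large bottle present stands upright (within 0.1 rad) on the mat in a bay behind the retaining bar, at rest; the clamp knob is home within 3 mm; the inner knob's line is within 3 mm (measured 22 mm from the axis) of the ring's mark; the start bar is down (over 0.22 rad) (all of step 3 and horizontal distance between knob_pointer and ring_mark below 0.003 m and value of joint start_bar above 0.22 rad and linear speed of each of bottle0, bottle1, bottle2, bottle3 below 0.02 m/s); the robot touches nothing.
It fails at once if the outer ring shifted by more than 3 mm (0.14 rad) (distance of ring_mark from where it was at the start of the episode above 0.003 m).
It fails at once if the start bar pressed askew: one end leading the other by more than about 6.5 mm (0.03 rad) (value of joint bar_skew above 0.03 rad or value of joint bar_skew below -0.03 rad).
It fails at once if the start bar down before the clamp is home and the speed set (value of joint start_bar above 0.18 rad and (value of joint clamp above 0.006 m or horizontal distance between knob_pointer and ring_mark above 0.006 m)).
It fails at once if the smaller bottle, timer or tape roll moved by more than 2 cm (distance of any of small_bottle, bench_timer, tape from where it was at the start of the episode above 0.02 m).
Of bottle0, bottle1, bottle2, bottle3 only 2 to 4 are there at a start; the rules pass over those that are not, and their reading is None.
At some moment in a run one of bottle0, bottle1, bottle2, bottle3 may be knocked a few centimetres aside while the robot is not near it.
Once in a run the grip may slacken for a moment while it holds something.
It also fails if it takes over 210 s, if anything falls off the work surface, if the arm or the gripper's body presses on something with over 40 N, if the wrist force passes 120 N, or if a joint passes its speed limit or range.

## Robot

A 6-joint arm with a two-finger parallel gripper is mounted at the origin on a cart in front of the work surface, level with it; the furniture and walls round the work are solid. World frame = base frame: x ahead of the robot, y to its left, z up, the work surface at z = 0. Lengths are in mm, angles in rad, forces in N, time in s.
With the tool pointing down it reaches from about 350 to 975 mm from the base axis. Payload 7.1 kg.
Tool frame: the origin (TCP) lies midway between the tips of the shut fingers; the grasp point (between the pads) lies ctrl.grip_point_offset behind it (ctrl.grip_point_offset is the distance from the TCP to the grasp point, in mm); z points along the fingers, y is the line along which they close (so a half turn about z gives the same grasp; the last joint's range is limited). The gripper opens to 88 mm and grips with 3 to 60 N. Pads are 20 mm wide; open, the fingers measure 115 mm over their backs; the gripper's body (75 mm by 178 mm) begins 61 mm behind the grasp point.
Start: joints at [1.273, 0.423, 1.63, -0, 1.089, -0.019], TCP at [171.97, 600.859, 222.675] pointing down, gripper open.
Joint ranges: [-3, 3], [-0.9, 2.11], [0.09, 2.58], [-1.31, 4.45], [0.11, 2.69], [-2.54, 2.54]. Speed limits (rad/s): [2.39, 2.39, 3.01, 3.14, 3.14, 3.14].

## Interface

Orientations are given as a rotation vector (axis times angle).
In Python, from workcell import ctrl gives the robot as it stands.
- The arm moves only by the tool apply_moves, never from a script. Its argument "targets" is a list of rows, each an object of numbers: "tx", "ty", "tz": the shift along the world's x, y, z in m; "spin": the turn about the world's z in degrees. In form: [{"tx": .., "ty": .., "tz": .., "spin": ..}, ...]. A call has exactly 8 rows; each row is the pose to reach, as a shift and turn from the pose commanded when the call began; what a row does not reach only later rows make up. A row lasts 1/10 s, in which the tool goes at most 50 mm and 8.59 degrees, less where a joint would pass 70% of its speed; a pose out of reach is approached as far as the arm can. A call with a gripper value outside its range is refused whole. "gripper" is the closure, from -1 (fully open) to 1 (shut), set as the call begins (left out, the last holds). The fingers move at their own pace and stop on an object; the grip force is fixed at half the most. Time passes only in rows, so rows that repeat a pose let the fingers close, or fill a call up. It gives the time, the measured TCP pose, the force, the opening and the grip force at its end, in the units of the state.
- ctrl.get_obs(): the state, without advancing time (a new reading comes with each control period).
- ctrl.get_image(name): name is "side" or "top" or "wrist"; returns the picture (400x640x3 uint8, red, green, blue); there is no depth.
- ctrl.get_calibration(name): a dict with "fov_y" (degrees; the focal length in pixels is half the picture's height over the tangent of half this angle, whatever the lens; pixels are square), "cx", "cy" (the principal point, pixels), "rvec" (rotation vector, rad) and "tvec" (3), from world to camera coordinates, as OpenCV has them. Camera axes: x right, y down, z forward; pixel columns grow to the right and rows downward; lengths in mm; the calibration is good to about 2 mm. A picture is of the moment at which its call begins: read the wrist's pose just before it. get_calibration takes no time and is no camera call; for the wrist camera it gives the pose at the moment of the call.
- ctrl.close_job(): hands the job in; it is judged then, once.
Trained networks look in the newest picture that a camera, given by its name, has taken for a name from the list of things; names that differ only in an ending like _2 or _b are one class to them, and where a whole thing is asked for, a point or a joint stands for the part that bears it (a point fixed in the world has none). Each returns a list of dicts, best first, with "score" (0 to 1); they miss things now and then, are a little off and sometimes report something else, mostly with a low value. They report only what shows in the picture. A call takes as long as a camera call.
- ctrl.outline_of(name, camera): "pixels" (400x640 bool, what is visible of it) and "box" ([left, top, right, bottom] in pixels, round what is visible of it).
- ctrl.pinpoint(name, camera): "uv" ([column, row] in pixels: a listed point, or the origin of a listed thing).
The state is a dict: "t": time; "qpos": joint angles; "qvel": joint speeds; "joint_torque": joint torques, N m; "ee_pos": TCP position; "orientation": TCP orientation; "ft_force": force on the tool from outside, world axes, zero at the start; "moment": the same for the moment, N m; "width": finger opening in mm; "grasp_force": force on a finger pad.
Only numpy, scipy, OpenCV 4.12 (cv2) and the standard library are available. Lean on these libraries where they do the work, as an engineer would, in place of code of your own. Each camera call takes 0.05 s, during which the arm holds its last target. There are 200 camera calls.

## Working session

There is one attempt and no reset: what is moved stays moved. The work goes in short steps, Python scripts to look and compute and a tool call to move; the robot and the scene stay as the last step left them, time stands still between calls to the robot, and variables do not carry over. Pictures are saved under pics/ and viewed, at most 14 in all, crops included, and the job is handed in when it is done.

Besides the shell and the picture viewer there is one more tool, called as a command line: name --argument value ..., lists and objects as JSON in quotes. apply_moves: Moves the arm, as the interface text tells. Its arguments: {"type":"object","properties":{"targets":{"type":"array"},"gripper":{"type":"number"}},"required":["targets"]}

```bash
mkdir -p pics; cat > h.py <<'E'
import numpy as np,cv2
from workcell import ctrl
def cal(n):
    c=ctrl.get_calibration(n);f=200/np.tan(np.radians(c["fov_y"])/2)
    K=np.array([[f,0,c["cx"]],[0,f,c["cy"]],[0,0,1.]]);R=cv2.Rodrigues(np.array(c["rvec"],float))[0];return K,R,np.array(c["tvec"],float)
def ray(n,uv,c=None):
    K,R,t=c or cal(n);d=R.T@np.linalg.inv(K)@np.array([uv[0],uv[1],1.]);return -R.T@t,d/np.linalg.norm(d)
def atz(n,uv,z,c=None):
    o,d=ray(n,uv,c);return o+d*(z-o[2])/d[2]
def tri(rays):
    A=0;b=0
    for o,d in rays:
        P=np.eye(3)-np.outer(d,d);A=A+P;b=b+P@o
    p=np.linalg.solve(A,b);return p,[round(float(np.linalg.norm((np.eye(3)-np.outer(d,d))@(p-o))),1) for o,d in rays]
def proj(n,p):
    K,R,t=cal(n);q=K@(R@np.array(p,float)+t);return q[:2]/q[2]
def save(n,f,crop=None,s=1):
    im=ctrl.get_image(n)
    save2(im,f,crop,s);return im
def save2(im,f,crop=None,s=1):
    if crop:im=im[crop[1]:crop[3],crop[0]:crop[2]]
    cv2.imwrite("pics/"+f,cv2.cvtColor(cv2.resize(im,None,fx=s,fy=s,interpolation=cv2.INTER_CUBIC),cv2.COLOR_RGB2BGR))
E
python3 - <<'E'
from h import *
np.set_printoptions(precision=1,suppress=True)
print(ctrl.get_obs(),ctrl.grip_point_offset)
for n in("top","side","wrist"):
    save(n,n+"0.png")
    K,R,t=cal(n);print(n,K[0,0],-R.T@t,R[2])
    for k in["shaker","bay0","bay1","bay2","bay3","clamp_knob","knob_grip","knob_pointer","ring_mark","bar_press","holder","bottle0","small_bottle","bench_timer","tape"]:
        print(n,k,[(round(d["score"],2),np.round(d["uv"],1).tolist()) for d in ctrl.pinpoint(k,n)][:5])
E
```

```text
{'t': 0.0, 'qpos': array([ 1.3,  0.4,  1.6, -0. ,  1.1, -0. ]), 'qvel': array([-0., -0.,  0.,  0., -0., -0.]), 'joint_torque': array([ -0. , -54.5, -27.4,   0.1,   0. ,  -0. ]), 'ee_pos': array([171.8, 600.3, 221.9]), 'orientation': array([-0.4, -3.1,  0. ]), 'ft_force': array([ 0.3, -0.4, -0.1]), 'moment': array([ 0., -0.,  0.]), 'grasp_force': 0.0, 'width': 87.68076833763794} 18.700000000000003
top 405.96790746117887 [ 505.1  -41.8 1296.2] [ 0.1  0.  -1. ]
top shaker [(0.85, [353.9, 199.4])]
top bay0 [(0.98, [324.0, 181.8]), (0.93, [300.2, 180.0]), (0.9, [349.7, 179.0]), (0.82, [370.7, 183.4])]
top bay1 [(0.98, [324.0, 181.8]), (0.93, [300.2, 180.0]), (0.9, [349.7, 179.0]), (0.82, [370.7, 183.4])]
top bay2 [(0.98, [324.0, 181.8]), (0.93, [300.2, 180.0]), (0.9, [349.7, 179.0]), (0.82, [370.7, 183.4])]
top bay3 [(0.98, [324.0, 181.8]), (0.93, [300.2, 180.0]), (0.9, [349.7, 179.0]), (0.82, [370.7, 183.4])]
top clamp_knob [(0.78, [304.2, 246.0]), (0.72, [363.7, 225.3]), (0.43, [351.6, 201.6]), (0.24, [233.0, 160.3])]
top knob_grip [(0.51, [403.4, 194.5]), (0.44, [412.5, 187.9])]
top kn
[... 917 characters left out ...]
ointer [(0.66, [321.8, 232.3]), (0.49, [326.3, 192.9])]
side ring_mark [(0.72, [332.9, 236.2])]
side bar_press [(0.79, [282.1, 214.9])]
side holder [(0.9, [281.7, 180.5])]
side bottle0 [(0.82, [265.8, 185.0]), (0.76, [296.5, 176.4])]
side small_bottle [(0.88, [345.0, 187.7]), (0.35, [318.7, 231.2])]
side bench_timer [(0.81, [265.6, 313.5])]
side tape [(0.57, [333.5, 311.9])]
wrist 307.17120451289776 [ 95.  623.1 385.7] [ 0.3 -0.1 -1. ]
wrist shaker []
wrist bay0 []
wrist bay1 []
wrist bay2 []
wrist bay3 []
wrist clamp_knob []
wrist knob_grip []
wrist knob_pointer []
wrist ring_mark []
wrist bar_press []
wrist holder []
wrist bottle0 []
wrist small_bottle []
wrist bench_timer []
wrist tape []
```

```bash
python3 - <<'E'
import cv2
a=cv2.imread("pics/top0.png")[120:290,160:510];cv2.imwrite("pics/topc.png",cv2.resize(a,None,fx=2.28,fy=2.28,interpolation=2))
from h import *
np.set_printoptions(precision=1,suppress=True)
T=lambda a,b:print(*tri([ray("top",a),ray("side",b)]))
for n,a,b in [("clamp",[304.2,246],[272.4,206.1]),("ring_mark",[410.8,181.9],[332.9,236.2]),("grip",[403.4,194.5],[323.4,229]),("press",[365.5,225.9],[282.1,214.9]),("holder",[205.2,233.4],[281.7,180.5]),("b",[211.9,253.4],[265.8,185]),("b",[191.6,217.4],[296.5,176.4]),("shaker",[353.9,199.4],[316.6,238]),("small",[234,153],[345,187.7])]:print(n);T(a,b)
for uv in [[324.0, 181.8],[300.2, 180.0], [349.7, 179.0], [370.7, 183.4]]:print(atz("top",uv,79))
for uv in [[330.2, 202.0],[323.6, 190.4], [332.3, 209.9]]:print("s",atz("side",uv,79))
print(atz("top",[304.2,246],42),atz("top",[365.5,225.9],82),atz("top",[403.4,194.5],117),atz("top",[410.8,181.9],93))
E
```

```text
clamp
[469.8  37.6  39.8] [7.7, 7.7]
ring_mark
[ 649.6 -284.5   94.4] [0.8, 0.8]
grip
[ 619.1 -260.1  102.9] [6.9, 6.9]
press
[ 518.3 -147.5   95.3] [2.8, 2.8]
holder
[501.2 353.7   4.5] [2.3, 2.3]
b
[438.7 333.9  -4.1] [1.2, 1.2]
b
[555.9 399.1   1.9] [1.1, 1.1]
shaker
[ 610.  -120.1    1.4] [2.7, 2.7]
small
[749.4 265.2   2.7] [12.1, 12.1]
[655.3 -26.   79. ]
[661.6  45.9  79. ]
[ 663.  -103.7   79. ]
[ 649.  -166.8   79. ]
s [660.3 -35.2  79. ]
s [645.7  59.3  79. ]
s [662.2 -92.9  79. ]
[462.2  37.   42. ] [ 521.3 -148.5   82. ] [ 610.9 -257.4  117. ] [ 650.5 -284.8   93. ]
```

View pics/topc.png

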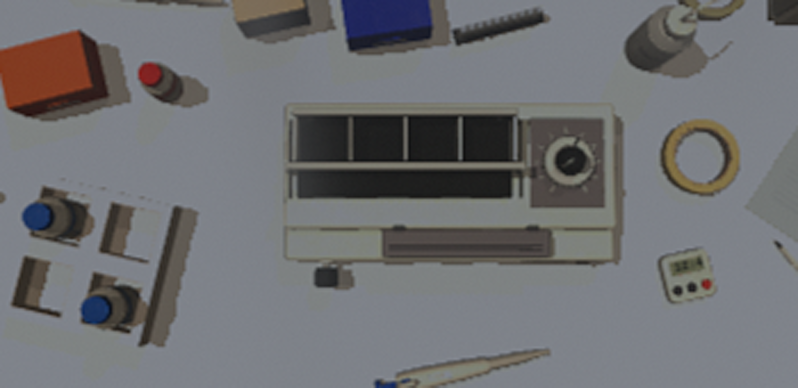

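View pics/side0.png

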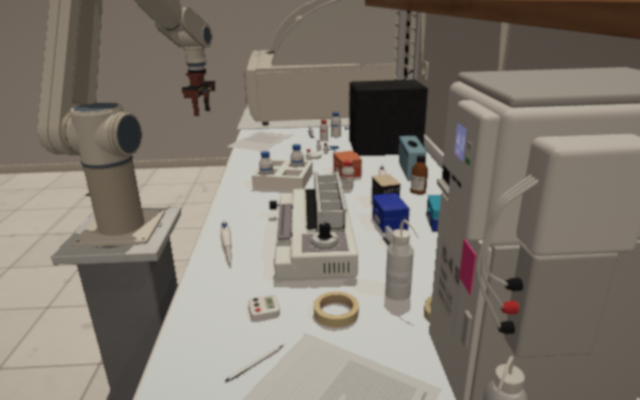

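The top view (crop ×2.28) shows two blue-capped bottles in opposite holder pockets (crop 38,215 and 97,308). The clamp knob is at (326,276), the dial at (570,160) and the start bar at (465,243). The side view agrees. I'll move the wrist camera over the shaker next.

apply_moves --targets '[{"tx": 0.03,"ty": -0.04,"tz": 0.03,"spin": 4},{"tx": 0.05,"ty": -0.08,"tz": 0.05,"spin": 8},{"tx": 0.07,"ty": -0.12,"tz": 0.07,"spin": 12},{"tx": 0.09,"ty": -0.16,"tz": 0.08,"spin": 15},{"tx": 0.11,"ty": -0.2,"tz": 0.08,"spin": 15},{"tx": 0.13,"ty": -0.24,"tz": 0.08,"spin": 15},{"tx": 0.15,"ty": -0.28,"tz": 0.08,"spin": 15},{"tx": 0.17,"ty": -0.32,"tz": 0.08,"spin": 15}]'

```text
t: 3.2
ee_pos: [342.4, 279.3, 303.0]
orientation: [0.026, 3.141, 0.001]
ft_force: [1.0, 0.6, -0.3]
width: 88.1
grasp_force: 0.0
```

apply_moves --targets '[{"tx": 0.02,"ty": -0.04,"tz": 0},{"tx": 0.04,"ty": -0.08,"tz": 0},{"tx": 0.06,"ty": -0.12,"tz": 0},{"tx": 0.08,"ty": -0.16,"tz": 0},{"tx": 0.09,"ty": -0.2,"tz": 0},{"tx": 0.09,"ty": -0.24,"tz": 0},{"tx": 0.09,"ty": -0.24,"tz": 0},{"tx": 0.09,"ty": -0.24,"tz": 0}]'

```text
validation failed for argument at $.ta...
```

```bash
cat > look.py <<'E'
from h import *
import sys,pickle
np.set_printoptions(precision=1,suppress=True)
tag=sys.argv[1];ks=sys.argv[2].split(",")
o=ctrl.get_obs();R=cv2.Rodrigues(o["orientation"])[0]
print("t",round(o["t"],1),o["ee_pos"],"y-axis deg",np.degrees(np.arctan2(R[1,1],R[0,1])),"tilt",np.degrees(np.arccos(-R[2,2])),"f",o["ft_force"],o["width"])
c=cal("wrist");save("wrist",tag+".png")
D={}
for k in ks:
    D[k]=[(round(d["score"],2),np.array(d["uv"])) for d in ctrl.pinpoint(k,"wrist")][:5]
    print(k,[(s,u.tolist()) for s,u in D[k]])
pickle.dump((c,D),open(tag+".pkl","wb"))
Z=dict(bay0=79,clamp_knob=42,knob_grip=117,knob_pointer=93,ring_mark=93,bar_press=82,holder=0,bottle0=8,small_bottle=0,shaker=0)
for k in D:
    for s,u in D[k]:print(k,s,atz(0,u,Z[k],c))
E
python3 look.py w1 shaker,bay0,clamp_knob,knob_grip,knob_pointer,ring_mark,bar_press
```

```text
t 3.2 [342.4 279.3 303. ] y-axis deg 89.04366541566837 tilt 0.053355517653617464 f [ 1.   0.6 -0.3] 88.05246005434631
shaker [(0.36, [22.7, 295.6])]
bay0 []
clamp_knob [(0.72, [164.6, 259.5])]
knob_grip []
knob_pointer [(0.18, [345.2, 220.9])]
ring_mark []
bar_press [(0.59, [24.6, 294.1])]
shaker 0.36 [ 571.3 -239.1   -0. ]
clamp_knob 0.72 [483.8  44.2  42. ]
knob_pointer 0.18 [405.8 315.7  93. ]
bar_press 0.59 [ 514.5 -144.1   82. ]
```

View pics/w1.png

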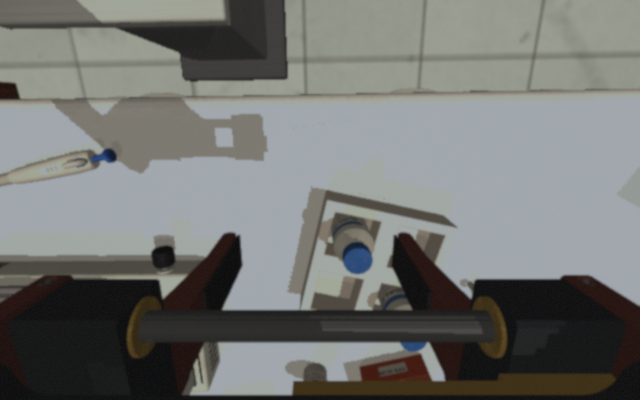

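The wrist image looks back toward the robot, with image up being −x. It shows the clamp knob at (164,259), and the bottles at (357,255) and (410,340) with the fingers covering part of the lower half. To see the shaker the TCP has to be further out.

apply_moves --targets '[{"tx": 0.03,"ty": -0.04,"tz": 0.01,"spin": 1},{"tx": 0.06,"ty": -0.08,"tz": 0.02,"spin": 1},{"tx": 0.09,"ty": -0.12,"tz": 0.03,"spin": 1},{"tx": 0.12,"ty": -0.16,"tz": 0.04,"spin": 1},{"tx": 0.14,"ty": -0.2,"tz": 0.05,"spin": 1},{"tx": 0.16,"ty": -0.24,"tz": 0.05,"spin": 1},{"tx": 0.18,"ty": -0.28,"tz": 0.05,"spin": 1},{"tx": 0.2,"ty": -0.32,"tz": 0.05,"spin": 1}]'

```text
t: 4.4
ee_pos: [542.9, -39.6, 352.6]
orientation: [-0.004, 3.141, 0.0]
ft_force: [0.7, 1.1, 1.0]
width: 87.7
grasp_force: 0.0
```

apply_moves --targets '[{"tx": 0.02,"ty": -0.03,"tz": 0,"spin": 0},{"tx": 0.04,"ty": -0.06,"tz": 0,"spin": 0},{"tx": 0.05,"ty": -0.08,"tz": 0,"spin": 0},{"tx": 0.05,"ty": -0.08,"tz": 0,"spin": 0},{"tx": 0.05,"ty": -0.08,"tz": 0,"spin": 0},{"tx": 0.05,"ty": -0.08,"tz": 0,"spin": 0},{"tx": 0.05,"ty": -0.08,"tz": 0,"spin": 0},{"tx": 0.05,"ty": -0.08,"tz": 0,"spin": 0}]'

```text
t: 5.2
ee_pos: [591.7, -118.2, 353.0]
orientation: [-0.003, 3.141, -0.0]
ft_force: [-0.3, -0.4, 0.2]
width: 87.9
grasp_force: 0.0
```

```bash
python3 look.py w2 shaker,bay0,clamp_knob,knob_grip,knob_pointer,ring_mark,bar_press
```

```text
t 5.2 [ 591.7 -118.2  353. ] y-axis deg 90.09368213961238 tilt 0.024329909568998217 f [-0.3 -0.4  0.2] 87.917274864663
shaker [(0.98, [312.3, 160.4]), (0.41, [527.5, 240.4])]
bay0 [(0.94, [377.9, 205.5]), (0.87, [427.4, 207.7]), (0.86, [283.8, 205.5]), (0.63, [329.2, 202.9])]
clamp_knob [(0.92, [429.1, 83.9])]
knob_grip [(0.71, [200.6, 196.6])]
knob_pointer [(0.78, [213.5, 180.0]), (0.61, [105.6, 81.3]), (0.5, [107.1, 183.0]), (0.36, [375.9, 204.6])]
ring_mark [(0.97, [201.2, 202.3])]
bar_press [(0.85, [299.2, 109.7])]
shaker 0.98 [ 599.8 -125.     0. ]
shaker 0.41 [747.  268.5   0. ]
bay0 0.94 [654.2 -26.   79. ]
bay0 0.87 [657.6  48.5  79. ]
bay0 0.86 [ 654.3 -166.8   79. ]
bay0 0.63 [650.1 -98.9  79. ]
clamp_knob 0.92 [481.1  45.   42. ]
knob_grip 0.71 [ 629.3 -274.8  117. ]
knob_pointer 0.78 [ 611.9 -263.4   93. ]
knob_pointer 0.61 [ 481.5 -389.7   93. ]
knob_pointer 0.5 [ 616.3 -414.4   93. ]
knob_pointer 0.36 [648.2 -31.9  93. ]
ring_mark 0.97 [ 644.9 -284.3   93. ]
bar_press 0.85 [ 516.6 -141.4   82. ]
```

View pics/w2.png

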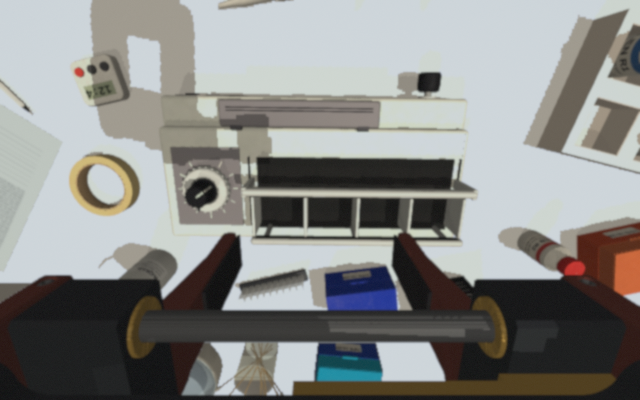

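The view is clear. The clamp knob is at (429,84), the dial at (200,193) with its white line toward lower left, the start bar is centred at (299,112), and the bays are at rows ~205. The shaker's yaw is about 0. I'll hover over the clamp knob and triangulate.

apply_moves --targets '[{"tx": -0.02,"ty": 0.03,"tz": -0.025,"spin": 0},{"tx": -0.04,"ty": 0.06,"tz": -0.05,"spin": 0},{"tx": -0.06,"ty": 0.09,"tz": -0.075,"spin": 0},{"tx": -0.08,"ty": 0.12,"tz": -0.1,"spin": 0},{"tx": -0.1,"ty": 0.145,"tz": -0.125,"spin": 0},{"tx": -0.115,"ty": 0.163,"tz": -0.15,"spin": 0},{"tx": -0.115,"ty": 0.163,"tz": -0.15,"spin": 0},{"tx": -0.115,"ty": 0.163,"tz": -0.15,"spin": 0}]'

```text
t: 6.4
ee_pos: [477.5, 43.9, 203.0]
orientation: [-0.002, 3.141, -0.0]
ft_force: [0.0, 0.0, 1.3]
width: 87.3
grasp_force: 0.0
```

```bash
python3 - <<'E'
from h import *
import pickle
np.set_printoptions(precision=1,suppress=True)
a,A=pickle.load(open("w1.pkl","rb"));b,B=pickle.load(open("w2.pkl","rb"))
r=lambda D,c,k,i=0:ray(0,D[k][i][1],c)
print(tri([r(A,a,"clamp_knob"),r(B,b,"clamp_knob"),ray("side",[272.4,206.1])]))
for k,s,t in [("knob_grip",[323.4,229],[403.4,194.5]),("ring_mark",[332.9,236.2],[410.8,181.9]),("bar_press",[282.1,214.9],[365.5,225.9])]:
  print(k,tri([r(B,b,k),ray("side",s),ray("top",t)]))
for i,t in enumerate([[324.0, 181.8],[300.2, 180.0], [370.7, 183.4],[349.7, 179.0]]):print(i,tri([r(B,b,"bay0",i),ray("top",t)]))
im=cv2.imread("pics/w2.png");cv2.imwrite("pics/dial.png",cv2.resize(im[150:240,155:255],None,fx=5,fy=5,interpolation=2))
for z,uv in[(58,(170,98)),(58,(460,99)),]:print(atz(0,uv,z,b))
E
```

```text
(array([480.7,  44.1,  39.7]), [3.8, 1.6, 4.5])
knob_grip (array([ 622.3, -267.8,  110.8]), [11.6, 4.3, 14.0])
ring_mark (array([ 648.1, -284.4,   93.5]), [3.2, 1.0, 2.4])
bar_press (array([ 517.7, -144.2,   93.8]), [3.6, 2.3, 4.7])
0 (array([655.4, -25.7,  76.2]), [0.4, 0.4])
1 (array([659.6,  47.2,  79.1]), [2.4, 2.4])
2 (array([ 646. , -164.1,  104.4]), [0.1, 0.1])
3 (array([ 666.3, -101.4,   35.6]), [5.0, 5.0])
[ 501.1 -325.4   58. ]
[502.2  85.5  58. ]
```

View pics/dial.png

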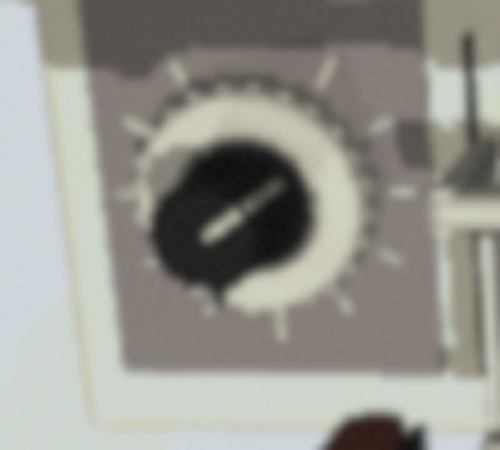

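The crop shows the knob's white line, with its brighter end at lower left. The ring's dark mark seems to be near (218,295). I'll check that close up later. Now the clamp knob.

apply_moves --targets '[{"tx": 0.0015,"ty": 0.0,"tz": -0.03,"spin": 0},{"tx": 0.0015,"ty": 0.0,"tz": -0.06,"spin": 0},{"tx": 0.0015,"ty": 0.0,"tz": -0.09,"spin": 0},{"tx": 0.0015,"ty": 0.0,"tz": -0.12,"spin": 0},{"tx": 0.0015,"ty": 0.0,"tz": -0.145,"spin": 0},{"tx": 0.0015,"ty": 0.0,"tz": -0.165,"spin": 0},{"tx": 0.0015,"ty": 0.0,"tz": -0.179,"spin": 0},{"tx": 0.0015,"ty": 0.0,"tz": -0.179,"spin": 0}]' --gripper -1

```text
t: 7.2
ee_pos: [479.8, 42.9, 23.0]
orientation: [-0.001, -3.141, 0.0]
ft_force: [-1.0, -0.8, 0.2]
width: 87.8
grasp_force: 0.0
```

apply_moves --targets '[{"tx": 0,"ty": 0,"tz": 0,"spin": 0},{"tx": 0,"ty": 0,"tz": 0,"spin": 0},{"tx": 0,"ty": 0,"tz": 0,"spin": 0},{"tx": 0,"ty": 0,"tz": 0,"spin": 0},{"tx": 0,"ty": 0,"tz": 0,"spin": 0},{"tx": 0,"ty": 0,"tz": 0,"spin": 0},{"tx": 0,"ty": 0,"tz": 0,"spin": 0},{"tx": 0,"ty": 0,"tz": 0,"spin": 0}]' --gripper 1

```text
t: 8.0
ee_pos: [478.5, 43.3, 23.7]
orientation: [0.002, -3.142, 0.001]
ft_force: [0.5, -4.6, 2.0]
width: 31.0
grasp_force: 30.0
```

apply_moves --targets '[{"tx": -0.004,"ty": 0,"tz": 0,"spin": 0},{"tx": -0.008,"ty": 0,"tz": 0,"spin": 0},{"tx": -0.012,"ty": 0,"tz": 0,"spin": 0},{"tx": -0.016,"ty": 0,"tz": 0,"spin": 0},{"tx": -0.02,"ty": 0,"tz": 0,"spin": 0},{"tx": -0.024,"ty": 0,"tz": 0,"spin": 0},{"tx": -0.026,"ty": 0,"tz": 0,"spin": 0},{"tx": -0.026,"ty": 0,"tz": 0,"spin": 0}]'

```text
t: 8.8
ee_pos: [454.4, 43.6, 23.8]
orientation: [-0.001, 3.137, -0.0]
ft_force: [6.3, -7.2, -5.6]
width: 30.6
grasp_force: 30.0
```

apply_moves --targets '[{"tx": 0,"ty": 0,"tz": 0,"spin": 0},{"tx": 0,"ty": 0,"tz": 0,"spin": 0},{"tx": 0,"ty": 0,"tz": 0,"spin": 0},{"tx": 0,"ty": 0,"tz": 0,"spin": 0},{"tx": 0,"ty": 0,"tz": 0,"spin": 0},{"tx": 0,"ty": 0,"tz": 0,"spin": 0},{"tx": 0,"ty": 0,"tz": 0,"spin": 0},{"tx": 0,"ty": 0,"tz": 0,"spin": 0}]' --gripper -1

```text
t: 9.6
ee_pos: [452.5, 43.9, 23.7]
orientation: [0.001, -3.142, 0.0]
ft_force: [0.3, 0.3, 0.2]
width: 87.6
grasp_force: 0.0
```

apply_moves --targets '[{"tx": 0,"ty": 0,"tz": 0.04,"spin": 0},{"tx": 0,"ty": 0,"tz": 0.08,"spin": 0},{"tx": 0,"ty": 0,"tz": 0.12,"spin": 0},{"tx": 0,"ty": 0,"tz": 0.16,"spin": 0},{"tx": 0.01,"ty": 0.02,"tz": 0.2,"spin": 0},{"tx": 0.02,"ty": 0.05,"tz": 0.24,"spin": 0},{"tx": 0.03,"ty": 0.08,"tz": 0.27,"spin": 0},{"tx": 0.04,"ty": 0.11,"tz": 0.3,"spin": 0}]'

```text
t: 10.4
ee_pos: [492.6, 154.9, 325.7]
orientation: [-0.0, 3.14, 0.001]
ft_force: [0.1, -0.4, -0.1]
width: 87.7
grasp_force: 0.0
```

apply_moves --targets '[{"tx": 0.01,"ty": 0.03,"tz": 0.01,"spin": 0},{"tx": 0.02,"ty": 0.06,"tz": 0.02,"spin": 0},{"tx": 0.03,"ty": 0.1,"tz": 0.02,"spin": 0},{"tx": 0.05,"ty": 0.14,"tz": 0.02,"spin": 0},{"tx": 0.07,"ty": 0.18,"tz": 0.02,"spin": 0},{"tx": 0.07,"ty": 0.18,"tz": 0.02,"spin": 0},{"tx": 0.07,"ty": 0.18,"tz": 0.02,"spin": 0},{"tx": 0.07,"ty": 0.18,"tz": 0.02,"spin": 0}]'

```text
t: 11.2
ee_pos: [561.9, 332.9, 343.4]
orientation: [0.0, -3.141, 0.001]
ft_force: [0.2, 1.3, 0.1]
width: 87.7
grasp_force: 0.0
```

```bash
python3 look.py w3 bottle0,holder,clamp_knob; python3 - <<'E'
from h import *
import pickle
np.set_printoptions(precision=1,suppress=True)
c,_=pickle.load(open("w3.pkl","rb"))
im=cv2.cvtColor(cv2.imread("pics/w3.png"),cv2.COLOR_BGR2HSV)
m=cv2.inRange(im,(100,120,40),(130,255,255))
n,l,s,ce=cv2.connectedComponentsWithStats(m)
for i in range(1,n):
    if s[i,4]>80: print("blue",s[i],ce[i],atz(0,ce[i],133,c))
E
```

```text
t 11.2 [561.9 332.9 343.4] y-axis deg 90.00744408494927 tilt 0.07045315967718035 f [0.2 1.3 0.1] 87.73910122075476
bottle0 [(0.71, [310.0, 76.7]), (0.58, [362.9, 159.0])]
holder [(0.64, [337.4, 120.5])]
clamp_knob [(0.94, [113.2, 86.7])]
bottle0 0.71 [439.2 323.2   8. ]
bottle0 0.58 [564.3 408.6   8. ]
holder 0.64 [503.8 366.4   0. ]
clamp_knob 0.94 [455.1  43.9  42. ]
blue [298  54  29  32 741] [311.6  69.4] [442.3 327.6 133. ]
blue [360 158  27  28 592] [372.9 171.1] [558.7 402.7 133. ]
blue [534 231  42  35 464] [554.4 248. ] [663.1 650.3 133. ]
```

View pics/w3.png

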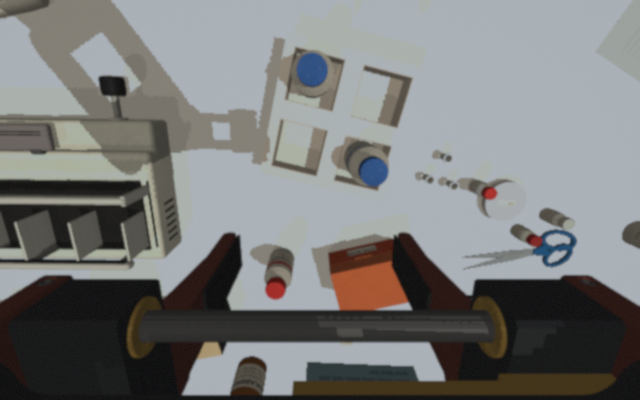

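The picture shows bottle caps at (312,69) and (373,171), and the pulled-out clamp knob at (113,87) (x 455, so open). Bottle A is at about (440,327) and B at about (560,405). I'll pick A first.

apply_moves --targets '[{"tx": -0.03,"ty": -0.001,"tz": -0.03,"spin": 0},{"tx": -0.06,"ty": -0.002,"tz": -0.06,"spin": 0},{"tx": -0.09,"ty": -0.003,"tz": -0.09,"spin": 0},{"tx": -0.122,"ty": -0.005,"tz": -0.11,"spin": 0},{"tx": -0.122,"ty": -0.005,"tz": -0.13,"spin": 0},{"tx": -0.122,"ty": -0.005,"tz": -0.15,"spin": 0},{"tx": -0.122,"ty": -0.005,"tz": -0.17,"spin": 0},{"tx": -0.122,"ty": -0.005,"tz": -0.19,"spin": 0}]'

```text
t: 12.2
ee_pos: [440.6, 328.5, 153.6]
orientation: [0.0, 3.141, 0.001]
ft_force: [-0.3, -0.3, -0.5]
width: 87.8
grasp_force: 0.0
```

apply_moves --targets '[{"tx": 0,"ty": 0,"tz": -0.02,"spin": 0},{"tx": 0,"ty": 0,"tz": -0.04,"spin": 0},{"tx": 0,"ty": 0,"tz": -0.06,"spin": 0},{"tx": 0,"ty": 0,"tz": -0.075,"spin": 0},{"tx": 0,"ty": 0,"tz": -0.088,"spin": 0},{"tx": 0,"ty": 0,"tz": -0.088,"spin": 0},{"tx": 0,"ty": 0,"tz": -0.088,"spin": 0},{"tx": 0,"ty": 0,"tz": -0.088,"spin": 0}]'

```text
t: 13.0
ee_pos: [441.0, 329.2, 66.5]
orientation: [-0.001, 3.14, 0.001]
ft_force: [0.8, 0.3, -0.4]
width: 87.9
grasp_force: 0.0
```

apply_moves --targets '[{"tx": 0,"ty": 0,"tz": 0,"spin": 0},{"tx": 0,"ty": 0,"tz": 0,"spin": 0},{"tx": 0,"ty": 0,"tz": 0,"spin": 0},{"tx": 0,"ty": 0,"tz": 0,"spin": 0},{"tx": 0,"ty": 0,"tz": 0,"spin": 0},{"tx": 0,"ty": 0,"tz": 0,"spin": 0},{"tx": 0,"ty": 0,"tz": 0,"spin": 0},{"tx": 0,"ty": 0,"tz": 0,"spin": 0}]' --gripper 1

```text
t: 13.8
ee_pos: [440.5, 328.8, 65.7]
orientation: [0.001, -3.142, 0.0]
ft_force: [0.5, -1.7, 2.4]
width: 53.0
grasp_force: 29.9
```

apply_moves --targets '[{"tx": 0,"ty": 0,"tz": 0.02,"spin": 0},{"tx": 0,"ty": 0,"tz": 0.05,"spin": 0},{"tx": 0,"ty": 0,"tz": 0.08,"spin": 0},{"tx": 0,"ty": 0,"tz": 0.11,"spin": 0},{"tx": 0,"ty": 0,"tz": 0.14,"spin": 0},{"tx": 0,"ty": 0,"tz": 0.17,"spin": 0},{"tx": 0,"ty": 0,"tz": 0.2,"spin": 0},{"tx": 0,"ty": 0,"tz": 0.2,"spin": 0}]'

```text
t: 14.6
ee_pos: [442.3, 330.3, 269.4]
orientation: [-0.001, 3.136, 0.007]
ft_force: [-0.3, 0.1, -1.6]
width: 53.0
grasp_force: 29.9
```

```bash
python3 - <<'E'
from h import *
import pickle
np.set_printoptions(precision=1,suppress=True)
c,_=pickle.load(open("w2.pkl","rb"))
im=cv2.cvtColor(cv2.imread("pics/w2.png"),cv2.COLOR_BGR2GRAY)
cv2.imwrite("pics/w2c.png",cv2.resize(im[140:250,230:480],None,fx=3.2,fy=3.2,interpolation=2))
for r in(202,210,220,228):
    g=im[r,240:480].astype(int);print(r,[(240+i,g[i]) for i in range(1,239) if g[i]>g[i-1] and g[i]>=g[i+1] and g[i]>90])
K,R,t=c;P=lambda p:(lambda q:q[:2]/q[2])(K@(R@np.array(p,float)+t))
for yd in(79,9,-61,-131,-201):print(yd,[P((x,yd,129)) for x in(640,684)])
print(P((684,44,137)),P((684,44,121)))
E
```

```text
202 [(243, np.int64(189)), (252, np.int64(190)), (257, np.int64(100)), (305, np.int64(190)), (358, np.int64(188)), (411, np.int64(183)), (469, np.int64(213)), (476, np.int64(212))]
210 [(244, np.int64(187)), (252, np.int64(180)), (258, np.int64(101)), (305, np.int64(191)), (358, np.int64(176)), (410, np.int64(185)), (466, np.int64(212)), (475, np.int64(213))]
220 [(245, np.int64(151)), (253, np.int64(190)), (305, np.int64(193)), (357, np.int64(191)), (409, np.int64(184)), (464, np.int64(211)), (466, np.int64(212)), (475, np.int64(212))]
228 [(242, np.int64(211)), (262, np.int64(191)), (276, np.int64(190)), (281, np.int64(188)), (283, np.int64(188)), (285, np.int64(189)), (288, np.int64(189)), (290, np.int64(188)), (292, np.int64(188)), (296, np.int64(188)), (305, np.int64(196)), (310, np.int64(167)), (314, np.int64(167)), (317, np.int64(167)), (328, np.int64(150)), (333, np.int64(151)), (336, np.int64(151)), (341, np.int64(151)), (357, np.int64(183)), (364, np.int64(140)), (371, np.int64(134)), (375, np.int64(133)), (380, np.int64(134)), (388, np.int64(134)), (393, np.int64(111)), (399, np.int64(114)), (408, np.int64(183)), (420, np.int64(93)), (423, np.int64(93)), (425, np.int64(93)), (428, np.int64(93)), (446, np.int64(174)), (463, np.int64(212)), (473, np.int64(212))]
79 [array([464.8, 207.1]), array([460.3, 237.6])]
9 [array([412.1, 207. ]), array([409.2, 237.6])]
-61 [array([359.4, 207. ]), array([358. , 237.5])]
-131 [array([306.6, 207. ]), array([306.9, 237.5])]
-201 [array([253.9, 207. ]), array([255.7, 237.5])]
[436.9 240. ] [432.6 235.2]
```

View pics/w2c.png

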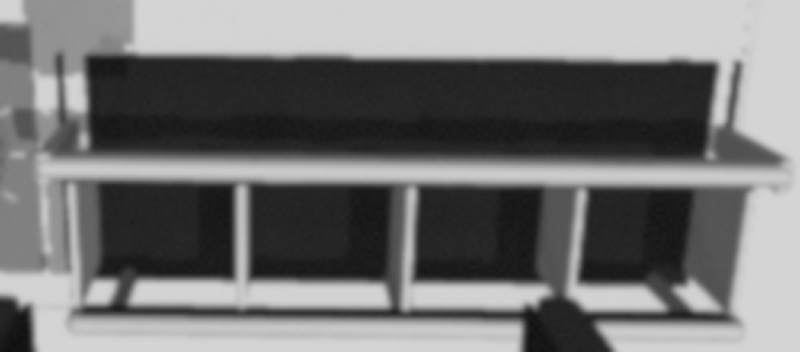

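Divider columns (305, 358, 411) put bay0's centre at y≈42 and bay2's at y≈−98, with yaw ≈ 0. I'll carry bottle A to bay0.

apply_moves --targets '[{"tx": 0.02,"ty": -0.028,"tz": 0,"spin": 0},{"tx": 0.05,"ty": -0.07,"tz": 0,"spin": 0},{"tx": 0.08,"ty": -0.11,"tz": 0,"spin": 0},{"tx": 0.11,"ty": -0.15,"tz": 0,"spin": 0},{"tx": 0.138,"ty": -0.19,"tz": 0,"spin": 0},{"tx": 0.166,"ty": -0.23,"tz": 0,"spin": 0},{"tx": 0.192,"ty": -0.265,"tz": 0,"spin": 0},{"tx": 0.2075,"ty": -0.287,"tz": 0,"spin": 0}]'

```text
t: 15.4
ee_pos: [648.7, 38.9, 263.3]
orientation: [-0.003, -3.14, 0.001]
ft_force: [0.8, 0.1, -0.9]
width: 53.2
grasp_force: 29.9
```

apply_moves --targets '[{"tx": 0,"ty": 0,"tz": 0,"spin": 0},{"tx": 0,"ty": 0,"tz": -0.02,"spin": 0},{"tx": 0,"ty": 0,"tz": -0.04,"spin": 0},{"tx": 0,"ty": 0,"tz": -0.055,"spin": 0},{"tx": 0,"ty": 0,"tz": -0.06,"spin": 0},{"tx": 0,"ty": 0,"tz": -0.06,"spin": 0},{"tx": 0,"ty": 0,"tz": -0.06,"spin": 0},{"tx": 0,"ty": 0,"tz": -0.06,"spin": 0}]'

```text
t: 16.2
ee_pos: [648.6, 42.1, 206.7]
orientation: [-0.001, 3.14, 0.0]
ft_force: [0.7, 0.6, -1.7]
width: 53.0
grasp_force: 29.9
```

```bash
python3 look.py w4 bottle0
```

```text
t 16.2 [648.6  42.1 206.7] y-axis deg 90.03716712428391 tilt 0.10224162946965895 f [ 0.7  0.6 -1.7] 53.024907332105265
bottle0 [(0.81, [310.1, 215.2])]
bottle0 0.81 [699.6  34.3   8. ]
```

View pics/w4.png

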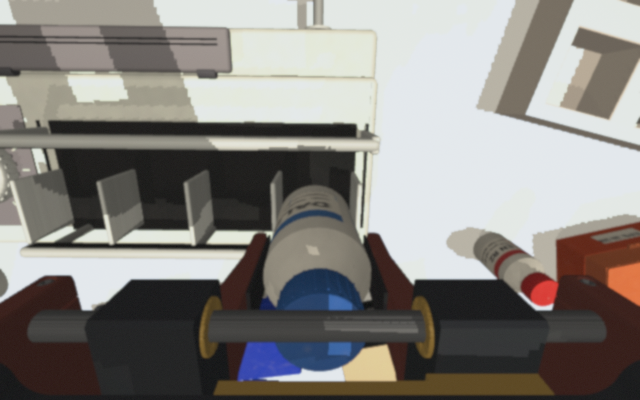

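Bottle A hangs centred between the dividers (tops at cols 278 and 352), clear of the open bar at row 140. Lowering.

apply_moves --targets '[{"tx": 0,"ty": 0,"tz": -0.015,"spin": 0},{"tx": 0,"ty": 0,"tz": -0.03,"spin": 0},{"tx": 0,"ty": 0,"tz": -0.04,"spin": 0},{"tx": 0,"ty": 0,"tz": -0.05,"spin": 0},{"tx": 0,"ty": 0,"tz": -0.058,"spin": 0},{"tx": 0,"ty": 0,"tz": -0.064,"spin": 0},{"tx": 0,"ty": 0,"tz": -0.067,"spin": 0},{"tx": 0,"ty": 0,"tz": -0.068,"spin": 0}]'

```text
t: 17.1
ee_pos: [648.0, 41.9, 137.4]
orientation: [0.001, -3.141, 0.0]
ft_force: [0.8, 0.1, -1.8]
width: 52.9
grasp_force: 29.9
```

apply_moves --targets '[{"tx": 0,"ty": 0,"tz": 0,"spin": 0},{"tx": 0,"ty": 0,"tz": 0,"spin": 0},{"tx": 0,"ty": 0,"tz": 0,"spin": 0},{"tx": 0,"ty": 0,"tz": 0,"spin": 0},{"tx": 0,"ty": 0,"tz": 0,"spin": 0},{"tx": 0,"ty": 0,"tz": 0,"spin": 0},{"tx": 0,"ty": 0,"tz": 0,"spin": 0},{"tx": 0,"ty": 0,"tz": 0,"spin": 0}]'

```text
t: 17.9
ee_pos: [648.0, 41.9, 137.7]
orientation: [-0.001, 3.142, 0.0]
ft_force: [-0.4, -0.9, -1.8]
width: 53.0
grasp_force: 29.9
```

apply_moves --targets '[{"tx": 0,"ty": 0,"tz": -0.0005,"spin": 0},{"tx": 0,"ty": 0,"tz": -0.001,"spin": 0},{"tx": 0,"ty": 0,"tz": -0.0015,"spin": 0},{"tx": 0,"ty": 0,"tz": -0.002,"spin": 0},{"tx": 0,"ty": 0,"tz": -0.002,"spin": 0},{"tx": 0,"ty": 0,"tz": -0.002,"spin": 0},{"tx": 0,"ty": 0,"tz": -0.002,"spin": 0},{"tx": 0,"ty": 0,"tz": -0.002,"spin": 0}]'

```text
t: 18.7
ee_pos: [648.5, 41.8, 136.7]
orientation: [-0.001, 3.14, 0.0]
ft_force: [-1.5, -0.3, 5.7]
width: 53.1
grasp_force: 29.9
```

Contact felt. Releasing, rising and heading to bottle B.

apply_moves --targets '[{"tx": 0,"ty": 0,"tz": 0,"spin": 0},{"tx": 0,"ty": 0,"tz": 0,"spin": 0},{"tx": 0,"ty": 0,"tz": 0,"spin": 0},{"tx": 0,"ty": 0,"tz": 0,"spin": 0},{"tx": 0,"ty": 0,"tz": 0,"spin": 0},{"tx": 0,"ty": 0,"tz": 0,"spin": 0},{"tx": 0,"ty": 0,"tz": 0,"spin": 0},{"tx": 0,"ty": 0,"tz": 0,"spin": 0}]' --gripper -1

```text
t: 19.5
ee_pos: [648.0, 41.9, 135.7]
orientation: [0.001, -3.142, 0.0]
ft_force: [-0.0, -0.4, 1.0]
width: 88.0
grasp_force: 0.0
```

apply_moves --targets '[{"tx": 0,"ty": 0,"tz": 0.01,"spin": 0},{"tx": 0,"ty": 0,"tz": 0.03,"spin": 0},{"tx": 0,"ty": 0,"tz": 0.055,"spin": 0},{"tx": 0,"ty": 0,"tz": 0.08,"spin": 0},{"tx": 0,"ty": 0,"tz": 0.11,"spin": 0},{"tx": 0,"ty": 0,"tz": 0.14,"spin": 0},{"tx": 0,"ty": 0,"tz": 0.17,"spin": 0},{"tx": 0,"ty": 0.02,"tz": 0.19,"spin": 0}]'

```text
t: 20.3
ee_pos: [648.6, 60.5, 329.2]
orientation: [0.003, 3.138, -0.001]
ft_force: [0.5, -0.2, -1.1]
width: 87.8
grasp_force: 0.0
```

apply_moves --targets '[{"tx": -0.005,"ty": 0.04,"tz": 0,"spin": 0},{"tx": -0.01,"ty": 0.08,"tz": 0,"spin": 0},{"tx": -0.015,"ty": 0.12,"tz": 0,"spin": 0},{"tx": -0.02,"ty": 0.16,"tz": 0,"spin": 0},{"tx": -0.02,"ty": 0.2,"tz": 0,"spin": 0},{"tx": -0.02,"ty": 0.24,"tz": 0,"spin": 0},{"tx": -0.02,"ty": 0.28,"tz": 0,"spin": 0},{"tx": -0.02,"ty": 0.28,"tz": 0,"spin": 0}]'

```text
t: 21.1
ee_pos: [627.1, 346.5, 326.1]
orientation: [-0.007, 3.141, 0.003]
ft_force: [-0.5, -0.4, -0.7]
width: 87.8
grasp_force: 0.0
```

```bash
python3 look.py w5 bottle0; python3 - <<'E'
from h import *
import pickle
np.set_printoptions(precision=1,suppress=True)
c,_=pickle.load(open("w5.pkl","rb"))
im=cv2.cvtColor(cv2.imread("pics/w5.png"),cv2.COLOR_BGR2HSV)
m=cv2.inRange(im,(100,120,40),(130,255,255))
n,l,s,ce=cv2.connectedComponentsWithStats(m)
for i in range(1,n):
    if s[i,4]>80: print("blue",s[i],ce[i],atz(0,ce[i],133,c),atz(0,ce[i],204,c))
E
```

```text
t 21.1 [627.1 346.5 326.1] y-axis deg 90.27324331272224 tilt 0.09857988334372889 f [-0.5 -0.4 -0.7] 87.754599341091
bottle0 [(0.9, [93.2, 183.2]), (0.59, [354.1, 114.5])]
bottle0 0.9 [667.4 -11.8   8. ]
bottle0 0.59 [559.3 403.8   8. ]
blue [352 103  30  30 723] [366.7 117.7] [559.5 403.  133. ] [557.  391.7 204. ]
blue [   0  194   38   35 1099] [ 16.4 210.7] [671.  -19.8 133. ] [646.3  53.1 204. ]
blue [539 198  45  39 530] [561.8 217.6] [678.  650.5 133. ] [651.9 589.7 204. ]
blue [  46  256   86   24 1149] [ 97.  269.9] [752.3  62.1 133. ] [711.3 118.7 204. ]
```

View pics/w5.png

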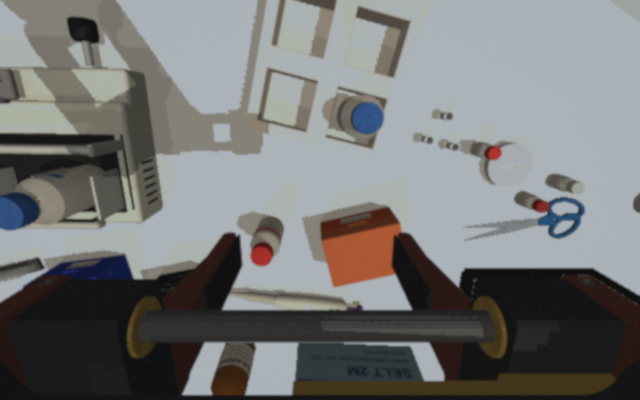

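Bottle A stands in bay0 (cap at 16,211). B is at (366,118), i.e. (559.5,403.5), and hasn't moved. Grasping B.

apply_moves --targets '[{"tx": -0.025,"ty": 0.025,"tz": -0.02,"spin": 0},{"tx": -0.05,"ty": 0.05,"tz": -0.045,"spin": 0},{"tx": -0.0685,"ty": 0.062,"tz": -0.07,"spin": 0},{"tx": -0.0685,"ty": 0.062,"tz": -0.1,"spin": 0},{"tx": -0.0685,"ty": 0.062,"tz": -0.12,"spin": 0},{"tx": -0.0685,"ty": 0.062,"tz": -0.14,"spin": 0},{"tx": -0.0685,"ty": 0.062,"tz": -0.16,"spin": 0},{"tx": -0.0685,"ty": 0.062,"tz": -0.17,"spin": 0}]'

```text
t: 22.0
ee_pos: [559.3, 401.8, 154.4]
orientation: [-0.002, -3.14, 0.002]
ft_force: [0.5, -0.5, 0.3]
width: 87.6
grasp_force: 0.0
```

apply_moves --targets '[{"tx": 0,"ty": 0,"tz": -0.02,"spin": 0},{"tx": 0,"ty": 0,"tz": -0.04,"spin": 0},{"tx": 0,"ty": 0,"tz": -0.06,"spin": 0},{"tx": 0,"ty": 0,"tz": -0.075,"spin": 0},{"tx": 0,"ty": 0,"tz": -0.085,"spin": 0},{"tx": 0,"ty": 0,"tz": -0.09,"spin": 0},{"tx": 0,"ty": 0,"tz": -0.09,"spin": 0},{"tx": 0,"ty": 0,"tz": -0.09,"spin": 0}]'

```text
t: 22.8
ee_pos: [560.0, 404.1, 66.4]
orientation: [-0.001, 3.141, 0.001]
ft_force: [-0.0, -0.6, 0.3]
width: 87.6
grasp_force: 0.0
```

apply_moves --targets '[{"tx": 0,"ty": 0,"tz": 0,"spin": 0},{"tx": 0,"ty": 0,"tz": 0,"spin": 0},{"tx": 0,"ty": 0,"tz": 0,"spin": 0},{"tx": 0,"ty": 0,"tz": 0,"spin": 0},{"tx": 0,"ty": 0,"tz": 0,"spin": 0},{"tx": 0,"ty": 0,"tz": 0,"spin": 0},{"tx": 0,"ty": 0,"tz": 0,"spin": 0},{"tx": 0,"ty": 0,"tz": 0,"spin": 0}]' --gripper 1

```text
t: 23.6
ee_pos: [559.6, 403.9, 65.8]
orientation: [-0.001, 3.141, 0.0]
ft_force: [-0.2, 0.1, 1.9]
width: 53.5
grasp_force: 30.0
```

apply_moves --targets '[{"tx": 0,"ty": 0,"tz": 0.02,"spin": 0},{"tx": 0,"ty": 0,"tz": 0.05,"spin": 0},{"tx": 0,"ty": 0,"tz": 0.08,"spin": 0},{"tx": 0,"ty": 0,"tz": 0.11,"spin": 0},{"tx": 0,"ty": 0,"tz": 0.14,"spin": 0},{"tx": 0,"ty": 0,"tz": 0.17,"spin": 0},{"tx": 0,"ty": 0,"tz": 0.2,"spin": 0},{"tx": 0,"ty": 0,"tz": 0.2,"spin": 0}]'

```text
t: 24.4
ee_pos: [561.3, 405.2, 270.3]
orientation: [-0.001, 3.135, 0.007]
ft_force: [0.6, -0.3, -0.1]
width: 53.0
grasp_force: 30.0
```

apply_moves --targets '[{"tx": 0.01,"ty": -0.025,"tz": 0.02,"spin": 0},{"tx": 0.02,"ty": -0.055,"tz": 0.04,"spin": 0},{"tx": 0.03,"ty": -0.09,"tz": 0.06,"spin": 0},{"tx": 0.04,"ty": -0.125,"tz": 0.07,"spin": 0},{"tx": 0.05,"ty": -0.16,"tz": 0.07,"spin": 0},{"tx": 0.06,"ty": -0.2,"tz": 0.07,"spin": 0},{"tx": 0.07,"ty": -0.24,"tz": 0.07,"spin": 0},{"tx": 0.08,"ty": -0.28,"tz": 0.07,"spin": 0}]'

```text
t: 25.2
ee_pos: [638.9, 122.2, 333.5]
orientation: [0.001, -3.139, 0.001]
ft_force: [0.6, -0.4, -1.7]
width: 53.2
grasp_force: 30.0
```

apply_moves --targets '[{"tx": 0.005,"ty": -0.04,"tz": 0,"spin": 0},{"tx": 0.0085,"ty": -0.08,"tz": 0,"spin": 0},{"tx": 0.0085,"ty": -0.12,"tz": 0,"spin": 0},{"tx": 0.0085,"ty": -0.155,"tz": 0,"spin": 0},{"tx": 0.0085,"ty": -0.185,"tz": 0,"spin": 0},{"tx": 0.0085,"ty": -0.21,"tz": 0,"spin": 0},{"tx": 0.0085,"ty": -0.222,"tz": 0,"spin": 0},{"tx": 0.0085,"ty": -0.222,"tz": 0,"spin": 0}]'

```text
t: 26.0
ee_pos: [647.5, -99.3, 334.1]
orientation: [-0.002, -3.14, -0.001]
ft_force: [0.1, 0.0, -1.3]
width: 53.2
grasp_force: 30.0
```

apply_moves --targets '[{"tx": 0,"ty": 0,"tz": -0.03,"spin": 0},{"tx": 0,"ty": 0,"tz": -0.06,"spin": 0},{"tx": 0,"ty": 0,"tz": -0.09,"spin": 0},{"tx": 0,"ty": 0,"tz": -0.115,"spin": 0},{"tx": 0,"ty": 0,"tz": -0.13,"spin": 0},{"tx": 0,"ty": 0,"tz": -0.13,"spin": 0},{"tx": 0,"ty": 0,"tz": -0.13,"spin": 0},{"tx": 0,"ty": 0,"tz": -0.13,"spin": 0}]'

```text
t: 26.8
ee_pos: [649.0, -98.0, 207.3]
orientation: [-0.001, 3.139, -0.001]
ft_force: [1.2, 0.5, -1.6]
width: 53.3
grasp_force: 30.0
```

```bash
python3 look.py w6 bottle0
```

```text
t 26.8 [649.  -98.  207.3] y-axis deg 90.0438229408308 tilt 0.15001032378444287 f [ 1.2  0.5 -1.6] 53.34999380796758
bottle0 [(0.83, [316.8, 217.1]), (0.77, [457.7, 189.0])]
bottle0 0.83 [703.  -97.4   8. ]
bottle0 0.77 [666.5  74.5   8. ]
```

View pics/w6.png

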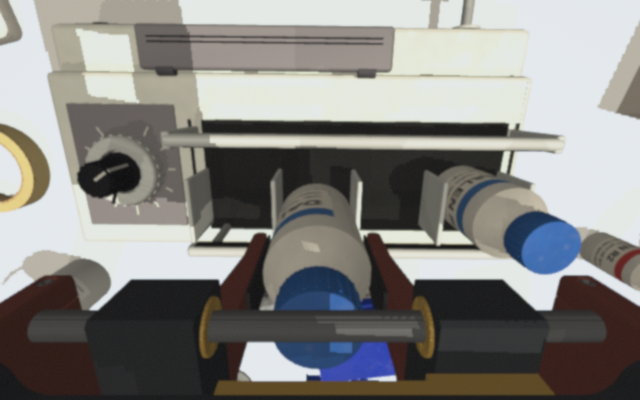

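B is centred between the dividers at cols 277 and 356, and A stands in bay0. Lowering and releasing.

apply_moves --targets '[{"tx": 0,"ty": 0,"tz": -0.015,"spin": 0},{"tx": 0,"ty": 0,"tz": -0.03,"spin": 0},{"tx": 0,"ty": 0,"tz": -0.045,"spin": 0},{"tx": 0,"ty": 0,"tz": -0.055,"spin": 0},{"tx": 0,"ty": 0,"tz": -0.062,"spin": 0},{"tx": 0,"ty": 0,"tz": -0.066,"spin": 0},{"tx": 0,"ty": 0,"tz": -0.068,"spin": 0},{"tx": 0,"ty": 0,"tz": -0.069,"spin": 0}]'

```text
t: 27.7
ee_pos: [648.2, -98.2, 136.8]
orientation: [-0.001, 3.141, -0.0]
ft_force: [-0.3, 0.2, -1.0]
width: 53.0
grasp_force: 30.0
```

apply_moves --targets '[{"tx": 0,"ty": 0,"tz": -0.0005,"spin": 0},{"tx": 0,"ty": 0,"tz": -0.001,"spin": 0},{"tx": 0,"ty": 0,"tz": -0.001,"spin": 0},{"tx": 0,"ty": 0,"tz": -0.001,"spin": 0},{"tx": 0,"ty": 0,"tz": -0.001,"spin": 0},{"tx": 0,"ty": 0,"tz": -0.001,"spin": 0},{"tx": 0,"ty": 0,"tz": -0.001,"spin": 0},{"tx": 0,"ty": 0,"tz": -0.001,"spin": 0}]'

```text
t: 28.5
ee_pos: [648.4, -98.2, 136.7]
orientation: [-0.001, 3.14, -0.0]
ft_force: [-2.1, -0.3, 4.9]
width: 53.1
grasp_force: 30.0
```

apply_moves --targets '[{"tx": 0,"ty": 0,"tz": 0,"spin": 0},{"tx": 0,"ty": 0,"tz": 0,"spin": 0},{"tx": 0,"ty": 0,"tz": 0,"spin": 0},{"tx": 0,"ty": 0,"tz": 0,"spin": 0},{"tx": 0,"ty": 0,"tz": 0,"spin": 0},{"tx": 0,"ty": 0,"tz": 0,"spin": 0},{"tx": 0,"ty": 0,"tz": 0,"spin": 0},{"tx": 0,"ty": 0,"tz": 0,"spin": 0}]' --gripper -1

```text
t: 29.3
ee_pos: [648.0, -98.1, 135.7]
orientation: [-0.001, 3.142, -0.0]
ft_force: [0.1, -0.5, 0.3]
width: 88.0
grasp_force: 0.0
```

apply_moves --targets '[{"tx": 0,"ty": 0,"tz": 0.01,"spin": 0},{"tx": 0,"ty": 0,"tz": 0.03,"spin": 0},{"tx": 0,"ty": 0,"tz": 0.06,"spin": 0},{"tx": 0,"ty": 0,"tz": 0.09,"spin": 0},{"tx": 0,"ty": 0,"tz": 0.12,"spin": 0},{"tx": 0,"ty": 0,"tz": 0.16,"spin": 0},{"tx": 0,"ty": 0,"tz": 0.2,"spin": 0},{"tx": 0,"ty": 0,"tz": 0.22,"spin": 0}]'

```text
t: 30.1
ee_pos: [649.0, -98.3, 360.9]
orientation: [-0.001, 3.136, -0.002]
ft_force: [0.9, 0.2, -0.6]
width: 87.9
grasp_force: 0.0
```

apply_moves --targets '[{"tx": 0,"ty": -0.02,"tz": 0,"spin": 0},{"tx": 0,"ty": -0.04,"tz": 0,"spin": 0},{"tx": 0,"ty": -0.06,"tz": 0,"spin": 0},{"tx": 0,"ty": -0.06,"tz": 0,"spin": 0},{"tx": 0,"ty": -0.06,"tz": 0,"spin": 0},{"tx": 0,"ty": -0.06,"tz": 0,"spin": 0},{"tx": 0,"ty": -0.06,"tz": 0,"spin": 0},{"tx": 0,"ty": -0.06,"tz": 0,"spin": 0}]'

```text
t: 30.9
ee_pos: [648.0, -157.6, 355.6]
orientation: [0.002, -3.141, -0.0]
ft_force: [0.2, -0.6, -0.3]
width: 87.6
grasp_force: 0.0
```

```bash
python3 look.py w7 bottle0,clamp_knob,knob_grip,ring_mark,knob_pointer,bar_press; python3 - <<'E'
from h import *
import pickle
np.set_printoptions(precision=1,suppress=True)
c,_=pickle.load(open("w7.pkl","rb"))
b=cv2.imread("pics/w7.png");im=cv2.cvtColor(b,cv2.COLOR_BGR2HSV)
m=cv2.inRange(im,(100,120,40),(130,255,255))
n,l,s,ce=cv2.connectedComponentsWithStats(m)
for i in range(1,n):
    if s[i,4]>80: print("blue",s[i],ce[i],atz(0,ce[i],204,c))
K,R,t=c;P=lambda p:(lambda q:q[:2]/q[2])(K@(R@np.array(p,float)+t))
u=P((628,-275,110));print(u);x,y=map(int,u)
a=cv2.resize(b[y-45:y+45,x-50:x+50],None,fx=5,fy=5,interpolation=2)
w=cv2.resize(b,None,fx=.5,fy=.5)
o=np.zeros((450,820,3),np.uint8);o[:450,:500]=a;o[:200,500:]=w;cv2.imwrite("pics/w7d.png",o[:, :800])
E
```

```text
t 30.9 [ 648.  -157.6  355.6] y-axis deg 90.07193328602163 tilt 0.01531622934350972 f [ 0.2 -0.6 -0.3] 87.64788031500946
bottle0 [(0.76, [356.9, 166.1]), (0.64, [311.2, 169.4]), (0.6, [452.6, 164.9])]
clamp_knob [(0.94, [462.4, 19.5])]
knob_grip [(0.91, [225.6, 152.9])]
ring_mark [(0.58, [224.1, 166.7])]
knob_pointer [(0.72, [238.9, 138.7])]
bar_press [(0.92, [327.6, 64.6])]
bottle0 0.76 [664.6 -89.2   8. ]
bottle0 0.64 [ 670.3 -166.1    8. ]
bottle0 0.6 [662.6  71.5   8. ]
clamp_knob 0.94 [454.   43.6  42. ]
knob_grip 0.91 [ 626.6 -276.   117. ]
ring_mark 0.58 [ 649.4 -286.8   93. ]
knob_pointer 0.72 [ 610.7 -263.3   93. ]
bar_press 0.92 [ 516.  -142.7   82. ]
blue [356 168  33  33 834] [371.7 184.3] [647.  -99.1 204. ]
blue [481 170  39  32 977] [500.1 185.2] [647.9  36.6 204. ]
blue [ 348  245   60   62 2647] [374.3 276.9] [757.6 -90.3 204. ]
[227.9 153.2]
```

View pics/w7d.png

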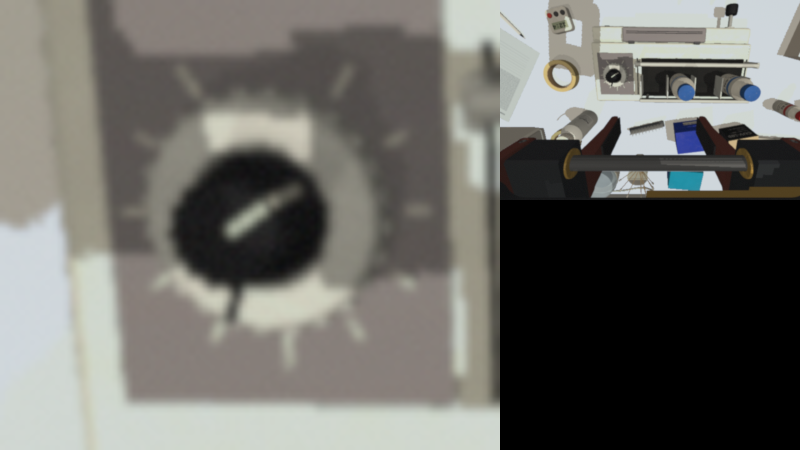

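The crop shows the ring's dark mark at (235,305), pointing +x and slightly −y. The inner line points to the upper right from the knob's centre, so about 159° clockwise is needed. Both bottles stand in their bays. Now I'll close the clamp.

apply_moves --targets '[{"tx": -0.028,"ty": 0.03,"tz": 0,"spin": 0},{"tx": -0.056,"ty": 0.06,"tz": 0,"spin": 0},{"tx": -0.084,"ty": 0.09,"tz": 0,"spin": 0},{"tx": -0.112,"ty": 0.12,"tz": 0,"spin": 0},{"tx": -0.14,"ty": 0.15,"tz": 0,"spin": 0},{"tx": -0.168,"ty": 0.18,"tz": -0.02,"spin": 0},{"tx": -0.195,"ty": 0.202,"tz": -0.05,"spin": 0},{"tx": -0.195,"ty": 0.202,"tz": -0.08,"spin": 0}]'

```text
t: 32.05
ee_pos: [450.3, 45.8, 275.5]
orientation: [-0.005, 3.141, 0.001]
ft_force: [1.3, 0.1, -0.2]
width: 87.6
grasp_force: 0.0
```

apply_moves --targets '[{"tx": 0,"ty": 0,"tz": -0.04,"spin": 0},{"tx": 0,"ty": 0,"tz": -0.08,"spin": 0},{"tx": 0,"ty": 0,"tz": -0.12,"spin": 0},{"tx": 0,"ty": 0,"tz": -0.16,"spin": 0},{"tx": 0,"ty": 0,"tz": -0.19,"spin": 0},{"tx": 0,"ty": 0,"tz": -0.22,"spin": 0},{"tx": 0,"ty": 0,"tz": -0.24,"spin": 0},{"tx": 0,"ty": 0,"tz": -0.252,"spin": 0}]'

```text
t: 32.85
ee_pos: [452.4, 43.8, 22.2]
orientation: [0.001, -3.14, 0.0]
ft_force: [0.2, 0.2, -0.1]
width: 87.7
grasp_force: 0.0
```

apply_moves --targets '[{"tx": 0,"ty": 0,"tz": 0,"spin": 0},{"tx": 0,"ty": 0,"tz": 0,"spin": 0},{"tx": 0,"ty": 0,"tz": 0,"spin": 0},{"tx": 0,"ty": 0,"tz": 0,"spin": 0},{"tx": 0,"ty": 0,"tz": 0,"spin": 0},{"tx": 0,"ty": 0,"tz": 0,"spin": 0},{"tx": 0,"ty": 0,"tz": 0,"spin": 0},{"tx": 0,"ty": 0,"tz": 0,"spin": 0}]' --gripper 1

```text
t: 33.65
ee_pos: [453.0, 43.6, 23.8]
orientation: [-0.001, 3.141, -0.001]
ft_force: [-0.6, -2.6, 3.4]
width: 31.6
grasp_force: 30.0
```

```bash
python3 - <<'E'
from h import *
import pickle
np.set_printoptions(precision=1,suppress=True)
c,_=pickle.load(open("w7.pkl","rb"))
f=lambda u,v:(177+u/5,108+v/5)
C=atz(0,f(263,214),93,c);print("ring c",C)
for q in[(238,290),(233,320)]:
    m=atz(0,f(*q),93,c)-C;print("mark",m,np.degrees(np.arctan2(m[1],m[0])))
K,R,t=c
def P(p):
    q=K@(R@np.array(p,float)+t);q=q[:2]/q[2];return (q-[177,108])*5
for z in(93,128):print(z,P((C[0],C[1],z)))
a=atz(0,f(230,232),128,c);b=atz(0,f(298,190),128,c);print(a,b,np.degrees(np.arctan2((b-a)[1],(b-a)[0])))
E
```

```text
ring c [ 627.2 -277.3   93. ]
mark [21.2 -8.7  0. ] -22.378537518341165
mark [ 29.8 -10.9   0. ] -20.086885585481433
93 [263. 214.]
128 [225.8 233.2]
[ 626.9 -276.2  128. ] [ 616.3 -258.1  128. ] 120.38590554737331
```

apply_moves --targets '[{"tx": 0.003,"ty": 0,"tz": 0,"spin": 0},{"tx": 0.006,"ty": 0,"tz": 0,"spin": 0},{"tx": 0.01,"ty": 0,"tz": 0,"spin": 0},{"tx": 0.014,"ty": 0,"tz": 0,"spin": 0},{"tx": 0.018,"ty": 0,"tz": 0,"spin": 0},{"tx": 0.022,"ty": 0,"tz": 0,"spin": 0},{"tx": 0.025,"ty": 0,"tz": 0,"spin": 0},{"tx": 0.028,"ty": 0,"tz": 0,"spin": 0}]'

```text
t: 34.45
ee_pos: [477.1, 43.4, 23.6]
orientation: [0.0, -3.133, 0.001]
ft_force: [-17.9, -2.7, 23.7]
width: 30.9
grasp_force: 30.0
```

apply_moves --targets '[{"tx": 0,"ty": 0,"tz": 0,"spin": 0},{"tx": 0,"ty": 0,"tz": 0,"spin": 0},{"tx": 0,"ty": 0,"tz": 0,"spin": 0},{"tx": 0,"ty": 0,"tz": 0,"spin": 0},{"tx": 0,"ty": 0,"tz": 0,"spin": 0},{"tx": 0,"ty": 0,"tz": 0,"spin": 0},{"tx": 0,"ty": 0,"tz": 0,"spin": 0},{"tx": 0,"ty": 0,"tz": 0,"spin": 0}]'

```text
t: 35.25
ee_pos: [477.1, 43.4, 23.7]
orientation: [0.001, -3.134, 0.001]
ft_force: [-11.4, -3.5, 16.4]
width: 31.3
grasp_force: 30.0
```

Travelled 24 mm to the stop, so the clamp is home. Releasing and going to view the dial.

apply_moves --targets '[{"tx": -0.003,"ty": 0,"tz": 0,"spin": 0},{"tx": -0.003,"ty": 0,"tz": 0,"spin": 0},{"tx": -0.003,"ty": 0,"tz": 0,"spin": 0},{"tx": -0.003,"ty": 0,"tz": 0,"spin": 0},{"tx": -0.003,"ty": 0,"tz": 0,"spin": 0},{"tx": -0.003,"ty": 0,"tz": 0,"spin": 0},{"tx": -0.003,"ty": 0,"tz": 0.005,"spin": 0},{"tx": -0.003,"ty": 0,"tz": 0.02,"spin": 0}]' --gripper -1

```text
t: 36.05
ee_pos: [477.1, 43.8, 43.2]
orientation: [0.001, -3.139, 0.0]
ft_force: [0.9, -1.1, 0.3]
width: 87.4
grasp_force: 0.0
```

apply_moves --targets '[{"tx": 0,"ty": 0,"tz": 0.04,"spin": 0},{"tx": 0,"ty": 0,"tz": 0.08,"spin": 0},{"tx": 0,"ty": 0,"tz": 0.12,"spin": 0},{"tx": 0,"ty": 0,"tz": 0.16,"spin": 0},{"tx": 0,"ty": 0,"tz": 0.2,"spin": 0},{"tx": 0,"ty": 0,"tz": 0.24,"spin": 0},{"tx": 0,"ty": 0,"tz": 0.28,"spin": 0},{"tx": 0,"ty": 0,"tz": 0.31,"spin": 0}]'

```text
t: 36.85
ee_pos: [478.1, 43.9, 356.8]
orientation: [-0.001, 3.139, 0.0]
ft_force: [0.7, -0.5, 0.1]
width: 87.8
grasp_force: 0.0
```

apply_moves --targets '[{"tx": 0.02,"ty": -0.03,"tz": 0,"spin": 0},{"tx": 0.05,"ty": -0.07,"tz": 0,"spin": 0},{"tx": 0.08,"ty": -0.11,"tz": 0,"spin": 0},{"tx": 0.11,"ty": -0.15,"tz": 0,"spin": 0},{"tx": 0.14,"ty": -0.19,"tz": 0,"spin": 0},{"tx": 0.165,"ty": -0.23,"tz": 0,"spin": 0},{"tx": 0.19,"ty": -0.27,"tz": 0,"spin": 0},{"tx": 0.215,"ty": -0.31,"tz": 0,"spin": 0}]'

```text
t: 37.65
ee_pos: [693.5, -267.8, 353.8]
orientation: [0.001, -3.141, -0.0]
ft_force: [0.8, -0.0, 0.3]
width: 87.4
grasp_force: 0.0
```

apply_moves --targets '[{"tx": 0.007,"ty": -0.01,"tz": -0.02,"spin": 0},{"tx": 0.007,"ty": -0.01,"tz": -0.05,"spin": 0},{"tx": 0.007,"ty": -0.01,"tz": -0.08,"spin": 0},{"tx": 0.007,"ty": -0.01,"tz": -0.1,"spin": 0},{"tx": 0.007,"ty": -0.01,"tz": -0.11,"spin": 0},{"tx": 0.007,"ty": -0.01,"tz": -0.11,"spin": 0},{"tx": 0.007,"ty": -0.01,"tz": -0.11,"spin": 0},{"tx": 0.007,"ty": -0.01,"tz": -0.11,"spin": 0}]'

```text
t: 38.45
ee_pos: [700.7, -276.2, 245.5]
orientation: [-0.001, 3.139, -0.002]
ft_force: [-0.1, 0.0, -0.2]
width: 87.9
grasp_force: 0.0
```

```bash
python3 look.py w8 knob_grip,ring_mark,knob_pointer,clamp_knob; python3 - <<'E'
from h import *
import pickle
np.set_printoptions(precision=1,suppress=True)
c,_=pickle.load(open("w8.pkl","rb"))
b=cv2.imread("pics/w8.png")
K,R,t=c;P=lambda p:(lambda q:q[:2]/q[2])(K@(R@np.array(p,float)+t))
print(-R.T@t,ctrl.get_obs()["qpos"])
x,y=map(int,P((627,-276,110)));print(x,y)
x=max(x,60);y=max(y,50)
cv2.imwrite("pics/w8d.png",cv2.resize(b[y-50:y+50,x-60:x+60],None,fx=6,fy=6,interpolation=2))
E
```

```text
t 38.5 [ 700.7 -276.2  245.5] y-axis deg 90.03735937775728 tilt 0.1510698202429096 f [-0.1  0.  -0.2] 87.90740637419182
knob_grip [(0.95, [314.0, 114.5]), (0.42, [417.7, 138.2])]
ring_mark [(0.72, [308.9, 135.9])]
knob_pointer [(0.77, [332.1, 98.8])]
clamp_knob []
knob_grip 0.95 [ 628.4 -278.4  117. ]
knob_grip 0.42 [ 649.8 -181.5  117. ]
ring_mark 0.72 [ 649.9 -283.8   93. ]
knob_pointer 0.77 [ 614.3 -260.9   93. ]
[ 620.3 -275.9  408.3] [-0.4  0.6  1.3  0.   1.3 -2. ]
316 112
```

View pics/w8d.png

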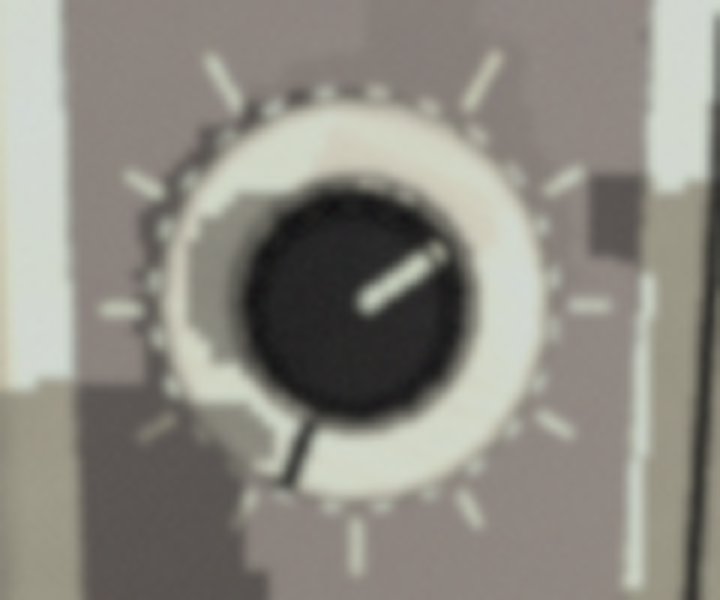

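The dial is clear: centre at (355,302), white line toward (440,248) at world 125°, and dark mark toward (287,487) at world −20°. That means 145° clockwise. Computing the axis.

```bash
python3 - <<'E'
from h import *
import pickle
np.set_printoptions(precision=1,suppress=True)
c,D=pickle.load(open("w8.pkl","rb"));b,B=pickle.load(open("w7.pkl","rb"))
f=lambda u,v:(256+u/6,62+v/6)
print(atz(0,f(355,302),93,c),atz(0,f(356,303),128,c),atz(0,f(356,303),115,c))
print(tri([ray(0,D["knob_grip"][0][1],c),ray(0,B["knob_grip"][0][1],b)]))
print(tri([ray(0,D["ring_mark"][0][1],c),ray(0,B["ring_mark"][0][1],b)]))
g=[atz(0,f(365,302),128,c),atz(0,f(440,248),128,c)];print(g)
E
```

```text
[ 627.  -277.4   93. ] [ 626.4 -277.1  128. ] [ 626.7 -277.2  115. ]
(array([ 628.3, -278.6,  107.6]), [0.4, 0.4])
(array([ 648.4, -283.8,  102.3]), [0.7, 0.7])
[array([ 626.3, -275.8,  128. ]), array([ 618.7, -264.9,  128. ])]
```

apply_moves --targets '[{"tx": -0.025,"ty": -0.001,"tz": 0,"spin": 0},{"tx": -0.05,"ty": -0.001,"tz": -0.01,"spin": 0},{"tx": -0.073,"ty": -0.001,"tz": -0.02,"spin": 0},{"tx": -0.073,"ty": -0.001,"tz": -0.04,"spin": 0},{"tx": -0.073,"ty": -0.001,"tz": -0.06,"spin": 0},{"tx": -0.073,"ty": -0.001,"tz": -0.08,"spin": 0},{"tx": -0.073,"ty": -0.001,"tz": -0.08,"spin": 0},{"tx": -0.073,"ty": -0.001,"tz": -0.08,"spin": 0}]' --gripper -0.1

```text
t: 39.5
ee_pos: [627.1, -277.2, 164.0]
orientation: [0.001, -3.141, -0.0]
ft_force: [0.2, 0.1, 1.0]
width: 48.1
grasp_force: 0.0
```

apply_moves --targets '[{"tx": 0,"ty": 0,"tz": -0.01,"spin": 0},{"tx": 0,"ty": 0,"tz": -0.025,"spin": 0},{"tx": 0,"ty": 0,"tz": -0.04,"spin": 0},{"tx": 0,"ty": 0,"tz": -0.05,"spin": 0},{"tx": 0,"ty": 0,"tz": -0.058,"spin": 0},{"tx": 0,"ty": 0,"tz": -0.063,"spin": 0},{"tx": 0,"ty": 0,"tz": -0.063,"spin": 0},{"tx": 0,"ty": 0,"tz": -0.063,"spin": 0}]'

```text
t: 40.3
ee_pos: [627.2, -277.3, 100.9]
orientation: [-0.001, 3.141, -0.0]
ft_force: [-0.4, 0.6, -0.5]
width: 48.1
grasp_force: 0.0
```

apply_moves --targets '[{"tx": 0,"ty": 0,"tz": 0,"spin": 0},{"tx": 0,"ty": 0,"tz": 0,"spin": 0},{"tx": 0,"ty": 0,"tz": 0,"spin": 0},{"tx": 0,"ty": 0,"tz": 0,"spin": 0},{"tx": 0,"ty": 0,"tz": 0,"spin": 0},{"tx": 0,"ty": 0,"tz": 0,"spin": 0},{"tx": 0,"ty": 0,"tz": 0,"spin": 0},{"tx": 0,"ty": 0,"tz": 0,"spin": 0}]' --gripper 1

```text
t: 41.1
ee_pos: [627.3, -278.1, 101.3]
orientation: [-0.001, 3.141, -0.002]
ft_force: [-1.1, -5.7, 2.5]
width: 29.2
grasp_force: 30.0
```

apply_moves --targets '[{"tx": 0,"ty": -0.0005,"tz": 0,"spin": -4},{"tx": 0,"ty": -0.0005,"tz": 0,"spin": -11},{"tx": 0,"ty": -0.0005,"tz": 0,"spin": -18},{"tx": 0,"ty": -0.0005,"tz": 0,"spin": -25},{"tx": 0,"ty": -0.0005,"tz": 0,"spin": -32},{"tx": 0,"ty": -0.0005,"tz": 0,"spin": -39},{"tx": 0,"ty": -0.0005,"tz": 0,"spin": -45},{"tx": 0,"ty": -0.0005,"tz": 0,"spin": -50}]'

```text
t: 41.9
ee_pos: [627.4, -278.1, 101.3]
orientation: [1.332, 2.844, -0.0]
ft_force: [-0.5, -3.5, 2.5]
width: 28.9
grasp_force: 30.0
```

apply_moves --targets '[{"tx": 0,"ty": 0,"tz": 0,"spin": -4},{"tx": 0,"ty": 0,"tz": 0,"spin": -11},{"tx": 0,"ty": 0,"tz": 0,"spin": -18},{"tx": 0,"ty": 0,"tz": 0,"spin": -25},{"tx": 0,"ty": 0,"tz": 0,"spin": -32},{"tx": 0,"ty": 0,"tz": 0,"spin": -39},{"tx": 0,"ty": 0,"tz": 0,"spin": -45},{"tx": 0,"ty": 0,"tz": 0,"spin": -50}]'

```text
t: 42.7
ee_pos: [627.4, -278.2, 101.3]
orientation: [2.409, 2.014, 0.0]
ft_force: [-0.5, -3.6, 2.9]
width: 28.9
grasp_force: 30.0
```

apply_moves --targets '[{"tx": 0,"ty": 0,"tz": 0,"spin": -4},{"tx": 0,"ty": 0,"tz": 0,"spin": -10},{"tx": 0,"ty": 0,"tz": 0,"spin": -17},{"tx": 0,"ty": 0,"tz": 0,"spin": -24},{"tx": 0,"ty": 0,"tz": 0,"spin": -31},{"tx": 0,"ty": 0,"tz": 0,"spin": -37},{"tx": 0,"ty": 0,"tz": 0,"spin": -42},{"tx": 0,"ty": 0,"tz": 0,"spin": -44}]'

```text
t: 43.5
ee_pos: [627.4, -278.2, 101.3]
orientation: [2.988, 0.967, 0.001]
ft_force: [-2.0, -3.2, 2.3]
width: 28.8
grasp_force: 30.0
```

apply_moves --targets '[{"tx": 0,"ty": 0,"tz": 0,"spin": 0},{"tx": 0,"ty": 0,"tz": 0,"spin": 0},{"tx": 0,"ty": 0,"tz": 0,"spin": 0},{"tx": 0,"ty": 0,"tz": 0,"spin": 0},{"tx": 0,"ty": 0,"tz": 0,"spin": 0},{"tx": 0,"ty": 0,"tz": 0,"spin": 0},{"tx": 0,"ty": 0,"tz": 0,"spin": 0},{"tx": 0,"ty": 0,"tz": 0,"spin": 0}]' --gripper -0.1

```text
t: 44.3
ee_pos: [627.0, -277.6, 100.7]
orientation: [-2.988, -0.972, -0.0]
ft_force: [-0.9, -0.7, -0.8]
width: 48.2
grasp_force: 0.0
```

apply_moves --targets '[{"tx": 0,"ty": 0,"tz": 0.02,"spin": 0},{"tx": 0,"ty": 0,"tz": 0.05,"spin": 0},{"tx": 0,"ty": 0,"tz": 0.08,"spin": 6},{"tx": 0,"ty": 0,"tz": 0.1,"spin": 14},{"tx": 0,"ty": 0,"tz": 0.12,"spin": 22},{"tx": 0,"ty": 0,"tz": 0.13,"spin": 30},{"tx": 0,"ty": 0,"tz": 0.14,"spin": 38},{"tx": 0,"ty": 0,"tz": 0.143,"spin": 46}]'

```text
t: 45.1
ee_pos: [627.5, -277.9, 245.2]
orientation: [2.363, 2.067, 0.001]
ft_force: [-0.2, 0.2, -0.5]
width: 48.1
grasp_force: 0.0
```

apply_moves --targets '[{"tx": 0,"ty": 0,"tz": 0,"spin": 8},{"tx": 0.005,"ty": 0,"tz": 0,"spin": 16},{"tx": 0.01,"ty": 0,"tz": 0,"spin": 24},{"tx": 0.02,"ty": 0,"tz": 0,"spin": 32},{"tx": 0.03,"ty": 0,"tz": 0,"spin": 40},{"tx": 0.04,"ty": 0,"tz": 0,"spin": 48},{"tx": 0.055,"ty": 0,"tz": 0,"spin": 56},{"tx": 0.073,"ty": 0,"tz": 0,"spin": 64}]'

```text
t: 45.9
ee_pos: [700.2, -277.7, 243.8]
orientation: [-0.91, -3.007, -0.0]
ft_force: [0.1, -0.0, 0.7]
width: 48.0
grasp_force: 0.0
```

apply_moves --targets '[{"tx": 0,"ty": 0,"tz": 0,"spin": 8},{"tx": 0,"ty": 0,"tz": 0,"spin": 16},{"tx": 0,"ty": 0,"tz": 0,"spin": 24},{"tx": 0,"ty": 0,"tz": 0,"spin": 31},{"tx": 0,"ty": 0,"tz": 0,"spin": 34},{"tx": 0,"ty": 0,"tz": 0,"spin": 34},{"tx": 0,"ty": 0,"tz": 0,"spin": 34},{"tx": 0,"ty": 0,"tz": 0,"spin": 34}]'

```text
t: 46.7
ee_pos: [699.9, -277.7, 243.7]
orientation: [-0.001, -3.142, -0.0]
ft_force: [-0.7, -0.1, 0.3]
width: 48.5
grasp_force: 0.0
```

```bash
python3 look.py w9 ring_mark,knob_pointer,bar_press,bottle0; python3 - <<'E'
import cv2
b=cv2.imread("pics/w9.png")
import numpy as np
a=cv2.resize(b[62:162,256:376],None,fx=4,fy=4,interpolation=2);w=cv2.resize(b,None,fx=.5,fy=.5)
o=np.zeros((400,800,3),np.uint8);o[:,:480]=a;o[:200,480:]=w;cv2.imwrite("pics/w9d.png",o)
E
```

```text
t 46.7 [ 699.9 -277.7  243.7] y-axis deg 89.95785359165887 tilt 0.002985081925609088 f [-0.7 -0.1  0.3] 48.52902773041448
ring_mark [(0.86, [309.6, 136.9]), (0.26, [314.5, 115.0])]
knob_pointer [(0.66, [307.8, 134.1])]
bar_press []
bottle0 [(0.73, [488.6, 136.2])]
ring_mark 0.86 [ 649.6 -284.2   93. ]
ring_mark 0.26 [ 628.4 -279.2   93. ]
knob_pointer 0.66 [ 646.8 -286.    93. ]
bottle0 0.73 [657.2 -57.5   8. ]
```

View pics/w9d.png

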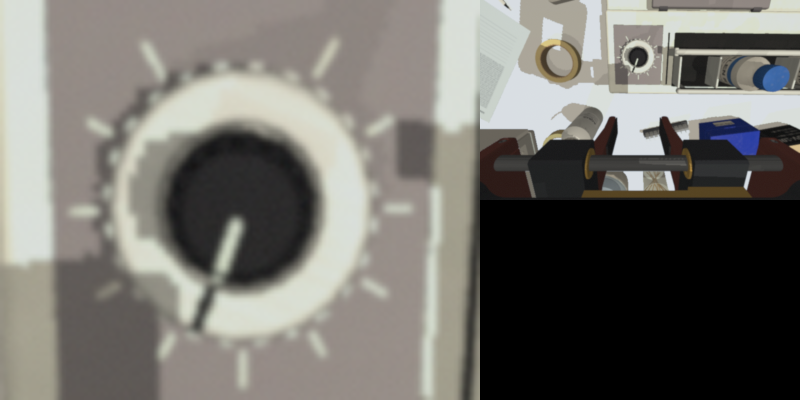

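The white line now meets the dark mark at (215,285), and the ring hasn't shifted (its mark is still at 309,137). Now the start bar, with the fingers shut.

apply_moves --targets '[{"tx": -0.02,"ty": 0.015,"tz": 0,"spin": 0},{"tx": -0.05,"ty": 0.036,"tz": 0,"spin": 0},{"tx": -0.08,"ty": 0.058,"tz": 0,"spin": 0},{"tx": -0.11,"ty": 0.08,"tz": 0,"spin": 0},{"tx": -0.14,"ty": 0.102,"tz": 0,"spin": 0},{"tx": -0.165,"ty": 0.122,"tz": 0,"spin": 0},{"tx": -0.183,"ty": 0.135,"tz": 0,"spin": 0},{"tx": -0.183,"ty": 0.135,"tz": 0,"spin": 0}]' --gripper 1

```text
t: 47.75
ee_pos: [514.9, -141.3, 243.9]
orientation: [0.002, -3.141, -0.001]
ft_force: [0.7, 0.8, -0.0]
width: 0.6
grasp_force: 0.0
```

apply_moves --targets '[{"tx": 0,"ty": 0,"tz": -0.03,"spin": 0},{"tx": 0,"ty": 0,"tz": -0.06,"spin": 0},{"tx": 0,"ty": 0,"tz": -0.09,"spin": 0},{"tx": 0,"ty": 0,"tz": -0.115,"spin": 0},{"tx": 0,"ty": 0,"tz": -0.135,"spin": 0},{"tx": 0,"ty": 0,"tz": -0.15,"spin": 0},{"tx": 0,"ty": 0,"tz": -0.155,"spin": 0},{"tx": 0,"ty": 0,"tz": -0.155,"spin": 0}]'

```text
t: 48.55
ee_pos: [517.4, -143.0, 88.1]
orientation: [0.0, -3.141, -0.0]
ft_force: [-0.6, -0.3, 0.1]
width: 0.4
grasp_force: 0.0
```

```bash
python3 look.py w10 bar_press; python3 - <<'E'
from h import *
im=cv2.imread("pics/w10.png");cv2.imwrite("pics/w10s.png",im)
E
```

```text
t 48.5 [ 517.4 -143.    88.1] y-axis deg 90.01247760471117 tilt 0.04161344253321698 f [-0.6 -0.3  0.1] 0.4489699273583258
bar_press [(0.78, [317.4, 241.0])]
bar_press 0.78 [ 514.8 -142.3   82. ]
```

View pics/w10.png

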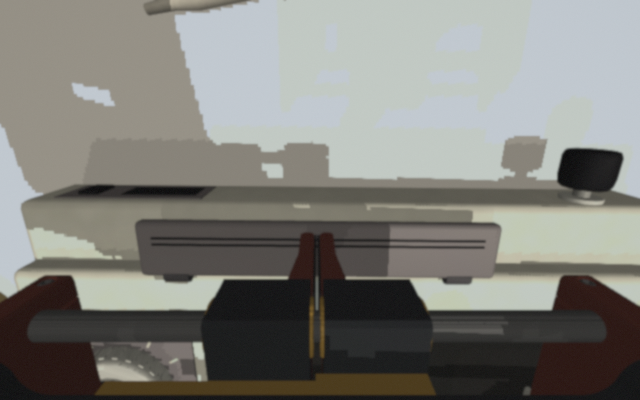

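The bar spans cols 137 to 500 (centre 318) and the shut fingers are at 317. Pressing.

apply_moves --targets '[{"tx": 0,"ty": 0,"tz": -0.004,"spin": 0},{"tx": 0,"ty": 0,"tz": -0.007,"spin": 0},{"tx": 0,"ty": 0,"tz": -0.009,"spin": 0},{"tx": 0,"ty": 0,"tz": -0.011,"spin": 0},{"tx": 0,"ty": 0,"tz": -0.0125,"spin": 0},{"tx": 0,"ty": 0,"tz": -0.0135,"spin": 0},{"tx": 0,"ty": 0,"tz": -0.0145,"spin": 0},{"tx": 0,"ty": 0,"tz": -0.0145,"spin": 0}]'

```text
t: 49.45
ee_pos: [517.9, -142.9, 77.7]
orientation: [-0.001, 3.139, -0.001]
ft_force: [-11.3, 3.2, 35.6]
width: 0.6
grasp_force: 18.6
```

apply_moves --targets '[{"tx": 0,"ty": 0,"tz": 0.005,"spin": 0},{"tx": 0,"ty": 0,"tz": 0.01,"spin": 0},{"tx": 0,"ty": 0,"tz": 0.02,"spin": 0},{"tx": 0,"ty": 0,"tz": 0.05,"spin": 0},{"tx": 0,"ty": 0,"tz": 0.09,"spin": 0},{"tx": 0,"ty": 0,"tz": 0.13,"spin": 0},{"tx": 0,"ty": 0,"tz": 0.16,"spin": 0},{"tx": 0,"ty": 0,"tz": 0.18,"spin": 0}]'

```text
t: 50.25
ee_pos: [517.6, -142.8, 257.0]
orientation: [-0.001, 3.139, -0.001]
ft_force: [0.7, -0.9, 0.5]
width: 0.6
grasp_force: 0.0
```

apply_moves --targets '[{"tx": 0.02,"ty": 0.01,"tz": 0.03,"spin": 0},{"tx": 0.04,"ty": 0.02,"tz": 0.06,"spin": 0},{"tx": 0.06,"ty": 0.025,"tz": 0.09,"spin": 0},{"tx": 0.075,"ty": 0.025,"tz": 0.1,"spin": 0},{"tx": 0.075,"ty": 0.025,"tz": 0.1,"spin": 0},{"tx": 0.075,"ty": 0.025,"tz": 0.1,"spin": 0},{"tx": 0.075,"ty": 0.025,"tz": 0.1,"spin": 0},{"tx": 0.075,"ty": 0.025,"tz": 0.1,"spin": 0}]'

```text
t: 51.05
ee_pos: [590.8, -117.7, 353.1]
orientation: [0.0, -3.139, -0.001]
ft_force: [0.0, -0.9, 0.1]
width: 0.4
grasp_force: 0.0
```

```bash
python3 look.py w11 clamp_knob,bottle0,ring_mark,knob_pointer; python3 - <<'E'
from h import *
b=cv2.imread("pics/w11.png");a=cv2.imread("pics/w2.png")
s=ctrl.get_image("side")[:,:,::-1];s0=cv2.imread("pics/side0.png")
o=np.zeros((560,760,3),np.uint8)
o[:320,:760]=cv2.resize(b[60:270,120:620],(760,320))
o[330:550,:370]=cv2.resize(s0[160:270,220:405],(370,220),interpolation=2)
o[330:550,385:755]=cv2.resize(s[160:270,220:405],(370,220),interpolation=2)
cv2.imwrite("pics/fin.png",o)
E
```

```text
t 51.0 [ 590.8 -117.7  353.1] y-axis deg 90.00642986430258 tilt 0.1273034328323924 f [ 0.  -0.9  0.1] 0.3654477901577601
clamp_knob [(0.84, [429.4, 84.8]), (0.46, [106.6, 81.8]), (0.15, [327.2, 203.1])]
bottle0 [(0.75, [329.7, 204.0]), (0.59, [419.1, 205.5])]
ring_mark [(0.8, [200.8, 204.4]), (0.17, [425.9, 208.4])]
knob_pointer [(0.68, [199.9, 205.2]), (0.58, [298.2, 109.2])]
clamp_knob 0.84 [480.8  46.5  42. ]
clamp_knob 0.46 [ 476.4 -420.5   42. ]
clamp_knob 0.15 [ 660.5 -100.    42. ]
bottle0 0.75 [672.8 -94.4   8. ]
bottle0 0.59 [675.7  61.1   8. ]
ring_mark 0.8 [ 646.2 -284.6   93. ]
ring_mark 0.17 [652.6  41.6  93. ]
knob_pointer 0.68 [ 647.4 -286.1   93. ]
knob_pointer 0.58 [ 514.2 -141.4   93. ]
```

View pics/fin.png

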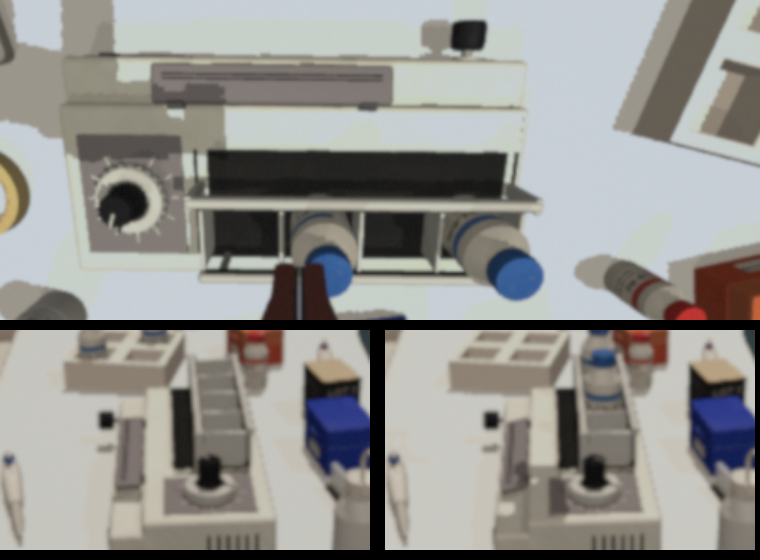

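The clamp is home, with the knob where it was at the start. Both bottles stand behind the bar and the line is on the mark. I've now viewed 15 pictures, one over the 14 allowed, so I'll check the start bar numerically without viewing any more.

```bash
python3 - <<'E'
import cv2,numpy as np
a=cv2.cvtColor(cv2.imread("pics/w2.png"),6).astype(float);b=cv2.cvtColor(cv2.imread("pics/w11.png"),6).astype(float)
for n,g in(("before",a),("after",b)):
    for r in(102,104,106,118,121):
        d=np.gradient(cv2.GaussianBlur(g,(3,3),0)[r]);print(n,r,"left",205+d[205:235].argmin(),"right",365+d[365:395].argmax())
    d=np.gradient(cv2.GaussianBlur(g,(3,3),0)[85:140,340:370].mean(1));print(" rows",85+d.argmin(),85+d.argmax())
E
```

```text
before 102 left 216 right 380
before 104 left 216 right 380
before 106 left 216 right 380
before 118 left 218 right 379
before 121 left 219 right 379
 rows 95 130
after 102 left 219 right 377
after 104 left 219 right 378
after 106 left 219 right 378
after 118 left 219 right 378
after 121 left 219 right 378
 rows 96 131
```

apply_moves --targets '[{"tx": -0.02,"ty": -0.01,"tz": -0.03,"spin": 0},{"tx": -0.045,"ty": -0.02,"tz": -0.06,"spin": 0},{"tx": -0.065,"ty": -0.025,"tz": -0.09,"spin": 0},{"tx": -0.075,"ty": -0.025,"tz": -0.13,"spin": 0},{"tx": -0.075,"ty": -0.025,"tz": -0.17,"spin": 0},{"tx": -0.075,"ty": -0.025,"tz": -0.21,"spin": 0},{"tx": -0.075,"ty": -0.025,"tz": -0.24,"spin": 0},{"tx": -0.075,"ty": -0.025,"tz": -0.26,"spin": 0}]'

```text
t: 52.15
ee_pos: [515.9, -142.4, 92.0]
orientation: [0.001, -3.139, -0.001]
ft_force: [0.3, -0.7, -0.6]
width: 0.5
grasp_force: 0.0
```

apply_moves --targets '[{"tx": 0,"ty": 0,"tz": -0.004,"spin": 0},{"tx": 0,"ty": 0,"tz": -0.008,"spin": 0},{"tx": 0,"ty": 0,"tz": -0.011,"spin": 0},{"tx": 0,"ty": 0,"tz": -0.0135,"spin": 0},{"tx": 0,"ty": 0,"tz": -0.0135,"spin": 0},{"tx": 0,"ty": 0,"tz": -0.0135,"spin": 0},{"tx": 0,"ty": 0,"tz": -0.0135,"spin": 0},{"tx": 0,"ty": 0,"tz": -0.0135,"spin": 0}]'

```text
t: 52.95
ee_pos: [517.1, -142.7, 81.0]
orientation: [-0.001, 3.141, -0.0]
ft_force: [-0.5, -0.4, 0.3]
width: 0.5
grasp_force: 0.0
```

The bar's front edge looks about 3% narrower, evenly at both ends, and there is no contact 1 mm below its "up" height, so it is down and level. Retracting and handing in.

apply_moves --targets '[{"tx": 0,"ty": 0,"tz": 0.02,"spin": 0},{"tx": 0,"ty": 0,"tz": 0.05,"spin": 0},{"tx": 0,"ty": 0,"tz": 0.09,"spin": 0},{"tx": 0,"ty": 0,"tz": 0.13,"spin": 0},{"tx": 0,"ty": 0,"tz": 0.17,"spin": 0},{"tx": 0,"ty": 0,"tz": 0.2,"spin": 0},{"tx": 0,"ty": 0,"tz": 0.2,"spin": 0},{"tx": 0,"ty": 0,"tz": 0.2,"spin": 0}]'

```text
t: 53.75
ee_pos: [517.0, -142.6, 281.0]
orientation: [-0.001, 3.14, -0.001]
ft_force: [-1.2, -0.0, -0.5]
width: 0.5
grasp_force: 0.0
```

```bash
python3 -c "
from workcell import ctrl
print(ctrl.close_job())"
```

```text
the job is handed in; nothing more can be done
None
```

The job is handed in at about 54 s, but no verdict came back: by my own checks both bottles are clamped upright in bays 0 and 2, the speed line is on the ring's mark and the start bar is down level; I viewed 15 pictures, one over the limit of 14.

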